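Reload the desk labeller and pull its trigger

ROBOT

A 7-joint arm with a two-finger parallel gripper is mounted at the origin on the work surface. World frame = base frame: x ahead of the robot, y to its left, z up, the work surface at z = 0. Lengths are in m, angles in rad, forces in N, time in s.
With the tool pointing down it reaches from about 0.4 to 0.9 m from the base axis. Payload 5.6 kg.
Tool frame: the origin (TCP) lies midway between the tips of the shut fingers; the grasp point (between the pads) lies 19 mm behind it; z points along the fingers, y is the direction in which the jaws open and shut (so a half turn about z gives the same grasp; the last joint's range is limited). The gripper opens to 92 mm and grips with 3 to 60 N. Pads are 20 mm wide; open, the fingers measure 128 mm over their backs; the gripper's body (75 mm by 189 mm) begins 69 mm behind the grasp point.
Start: joints at [-1.383, 0.468, -0.012, 1.603, 0.006, 1.071, -0.056], TCP at [0.149, 0.633, 0.215] pointing down, gripper open.
Joint ranges: [-2.53, 2.53], [-0.31, 2.02], [-1.57, 1.55], [0.28, 2.44], [-1.29, 4.43], [0.15, 1.84], [-2.92, 2.92]. Speed limits (rad/s): [2.57, 2.57, 3.14, 3.14, 3.14, 3.14, 3.14].

INTERFACE

Orientations are given as a unit quaternion [x, y, z, w].
In Python, from cell import readout, camera, job, finder gives the robot as it stands.
- The arm moves only by the tool send_rows, never from a script. Its argument "plan" is a list of rows, each a list of 5 numbers: the closure in counts, from 0 (fully open) to 255 (shut), then the shift along the tool's x, y, z in cm, then the turn about the tool's z in degrees. A call has 1 to 10 rows; each row shifts and turns the pose as measured when the row begins, along the tool's axes as they then stand; what a row does not reach is not made up. A row lasts 1/10 s, in which the tool goes at most 50 mm and 8.59 degrees, less where a joint would pass 70% of its speed; a pose out of reach is approached as far as the arm can. A call with a gripper value outside its range is refused whole. The fingers move at their own pace and stop on an object; "grip_force" is the grip in N (left out, the last holds). Time passes only in rows, so rows that do not move let the fingers close. It gives the time, the measured TCP pose, the force and the opening at its end, in the units of the state.
- readout.get_state(): the state, without advancing time (a new reading comes with each control period).
- camera(name): name is "side" or "top"; returns a dict with "frame" (480x640x3 uint8, red, green, blue), "fovy" (degrees; the focal length in pixels is half the picture's height over the tangent of half this angle, whatever the lens; pixels are square), "cx", "cy" (the principal point, pixels), "k1" (the pictures are not rectified: a ray, as slopes to the right and down, at radius r is drawn at 1 + k1 r^2 times it, then the intrinsics apply), "world_to_cam" (4x4, takes a point from world to camera coordinates). Camera axes: x right, y up, looking along -z (the intrinsics and any distortion apply to the point x, -y, -z); pixel columns grow to the right and rows downward; lengths in m; the calibration is good to about 2 mm. A picture is of the moment at which its call begins. There is no depth.
- job.finish_job(): hands the job in, once; it reports no verdict.
Trained networks look in the newest picture that a camera, given by its name, has taken for a name from the list of things; names that differ only in an ending like _2 or _b are one class to them, and where a whole thing is asked for, a point or a joint stands for the part that bears it (a point fixed in the world has none). Each returns a list of dicts, best first, with "p" (0 to 1); they miss things now and then, are a little off and sometimes report something else, mostly with a low value. They report only what shows in the picture. A call takes as long as a camera call. They do not tell look-alikes from the thing itself.
- finder.recognise(camera, thing): "extent" ([centre column, centre row, width, height] as shares, 0 to 1, of the picture: columns of its width, rows of its height, round what is visible of it).
- finder.silhouettes(camera, thing): "region" (480x640 bool, what is visible of it) and "extent" ([centre column, centre row, width, height] as shares, 0 to 1, of the picture: columns of its width, rows of its height, round what is visible of it).
The state is a dict: "time_s": time; "qpos": joint angles; "joint_vel": joint speeds; "joint_efforts": joint torques, N m; "eef_pos": TCP position; "orientation": TCP orientation; "wrist_force": force on the tool from outside, world axes, zero at the start; "wrist_torque": the same for the moment, N m; "gripper_width": finger opening in m.
Only numpy, scipy, OpenCV 4.12 (cv2) and the standard library are available. Lean on these libraries where they do the work, as an engineer would, in place of code of your own. Each camera call takes 0.05 s, during which the arm holds its last target.

TASK

Load the blue label cartridge into the green desk labeller: lift it out of the wooden rack by its two open sides, stand it upright on the cork pad and let go, then take it again across its other two sides and push it down into the labeller's well until it clicks fully home past the sprung ball (do not drop it in). Only then pinch the upright black grip and its red trigger together between the fingers, squeeze the trigger fully for about half a second and let it spring back. Leave the other cartridges in the rack and the other things on the desk where they are.

Things in the scene. Friction and masses are not known exactly. Their poses are not given: they have to be found in the camera images.
- cart_blue_centre (a point): centre of the blue label cartridge, 50 mm above its underside: an upright box 56 mm (its own x) by 36 mm (its own y) by 100 mm tall (z), about 180 g, same either way round. It starts in one of the rack's three pockets, its axes along the rack's
- cart_blue: the blue cartridge, origin at the centre of its underside. Its lowest 14 mm is a foot 52 mm long in x, with its long lower edges rounded (8 mm); each of its +y and -y faces has a level groove 5 mm deep, 14 to 30 mm above the underside, for the ball
- rack: fixed wooden rack, origin under its centre; three pockets in a row along its x (at -66, 0, +66 mm); cartridges stand on its 6 mm base, tops 106 mm above the desk. Walls as tall as the cartridges shut in their +-x faces (2 mm clear), so they can be taken only across their +-y faces (36 mm), open but for a 10 mm high lip 37 to 42 mm from the row's middle
- pad: fixed cork pad, 140 mm (x) by 120 mm (y), 4 mm thick; origin at the centre of its underside. The place to stand the cartridge down, its centre over the pad
- dispenser: the fixed labeller, origin under its centre: green housing 120 mm (x) by 215 mm (y), 47 mm high, on a base plate 130 by 225 mm. The cartridge well is at y = -55 mm, the upright black grip with the red trigger at y = +52 mm
- well_floor (a point): centre of the well's floor, 12 mm above the desk; axes the labeller's. The well is 60 mm (x) by 39 mm (y); its +-x walls rise 35 mm above its floor, its +-y walls go on as cheeks to 88 mm, flared at the top. So the cartridge goes in upright, its x along the labeller's x (either way round), held by its +-x faces (56 mm apart); home, its underside is on this floor
- ball (a joint): sprung ball in the well's -y wall, 22 mm above its floor, in m: 0 out (5 mm into the well), up to 0.007 pressed in; passing it takes a push down of about 5 to 15 N (the cartridge's weight is not enough), over the last 30 mm; with the cartridge home it springs out into the groove (under 0.0035)
- squeeze_point (a point): point to squeeze at, 122 mm above the desk, axes the labeller's: half-way along x between the grip's back face (23 mm to the -x side) and the front face of the trigger when squeezed (about 23 mm to +x). At rest the trigger's front is 37 mm to the +x side, so come down from above with open fingers set about 8 mm further to +x, close partly, then centre here
- trigger (a joint): red trigger, 22 mm wide, top 150 mm above the desk, hinged at its foot 62 mm below the squeeze point, in rad: 0 at rest, 0.26 fully squeezed (to -x, towards the grip); springs back when let go. Full squeeze takes about 12 N at the squeeze point; it counts beyond 0.20 with a finger also pressing the grip
- grip: the fixed upright black grip, 32 mm (x) by 30 mm (y) by 103 mm, its top 150 mm above the desk; origin at the centre of its foot, 47 mm above the desk
- cart_red_centre (a point): red cartridge, same build as the blue one (56 x 36 x 100 mm); this point is its centre, axes as for the blue one. To be left in the rack
- cart_white_centre (a point): white cartridge, same build as the blue one (56 x 36 x 100 mm); this point is its centre, axes as for the blue one. To be left in the rack
- books: loose pile of exercise books, 150 (x) by 205 by 42 mm, origin under its centre; leave alone
- phone: black phone lying flat, 72 (x) by 150 by 10 mm, origin under its centre; leave alone
- stapler: orange and black stapler, 40 (x) by 135 by 52 mm, origin under its centre; leave alone
- chalk_box: cardboard chalk box, 65 (x) by 115 by 55 mm, origin under its centre; leave alone
- mug: white mug, 80 mm across, 90 mm tall, handle on its +y side, origin under its centre; leave alone
Things that resemble listed ones, but are neither listed nor needed, are in the scene too. What is shaped like the cart_blue but turquoise or yellow is not meant.

How it is judged:
By the outcome, as a careful person would: the job done as asked, in the order asked, and still so for the second after the job is handed in, with the robot touching nothing.
It also fails if it takes over 70 s, if anything falls off the work surface, if the arm or the gripper's body presses on something with over 40 N, if the wrist force passes 120 N, or if a joint passes its speed limit or range.

## Working session

There is one attempt and no reset: what is moved stays moved. The work goes in short steps, Python scripts to look and compute and a tool call to move; the robot and the scene stay as the last step left them, time stands still between calls to the robot, and variables do not carry over. Pictures are saved under pics/ and viewed, and the job is handed in when it is done.

Besides the shell and the picture viewer there is one more tool, called after "Request:" as a command line: name --pt "numbers of a row" for each row, then --argument value for the rest. send_rows: Moves the arm, as the interface text tells. Its arguments: {"type":"object","properties":{"plan":{"type":"array"},"grip_force":{"type":"number"}},"required":["plan"]}

```bash
mkdir -p pics; ls
cat > h.py <<'E'
import numpy as np, cv2
from cell import readout, camera, job, finder
def shot(name,fn=None):
    c=camera(name)
    if fn: cv2.imwrite('pics/'+fn,c['frame'][:,:,::-1])
    return c
def K(c):
    f=240/np.tan(np.radians(c['fovy'])/2); return f
def proj(c,P):
    P=np.atleast_2d(P); M=np.array(c['world_to_cam']); q=P@M[:3,:3].T+M[:3,3]
    x=q[:,0]/-q[:,2]; y=-q[:,1]/-q[:,2]; r2=x*x+y*y; s=1+c['k1']*r2
    f=K(c); return np.c_[c['cx']+f*x*s,c['cy']+f*y*s]
def ray(c,uv):
    f=K(c); d=np.array([(uv[0]-c['cx'])/f,(uv[1]-c['cy'])/f]); s=d.copy()
    for _ in range(30): s=d/(1+c['k1']*(s@s))
    M=np.array(c['world_to_cam']); R=M[:3,:3]; o=-R.T@M[:3,3]
    return o,R.T@np.array([s[0],-s[1],-1])
def atz(c,uv,z):
    o,d=ray(c,uv); return o+d*(z-o[2])/d[2]
E
python3 - <<'E'
from h import *
for n in('side','top'):
    c=shot(n,n+'0.png'); M=np.array(c['world_to_cam']); print(n,c['fovy'],c['cx'],c['cy'],c['k1'],-M[:3,:3].T@M[:3,3],M[:3,:3].round(3).tolist())
    for t in('cart_blue','rack','pad','dispenser','grip','trigger','cart_red_centre','cart_white_centre','books','phone','stapler','chalk_box','mug'):
        print(t,[(round(r['p'],2),(np.array(r['extent'])*[640,480,640,480]).round().tolist()) for r in finder.recognise(n,t)][:4])
print(readout.get_state())
E
```

```text
pics
side 43.744766947958794 318.6379258693081 243.74615691576167 -0.025545370065014974 [ 0.46329036 -0.96279031  0.7851444 ] [[0.997, -0.075, -0.022], [0.062, 0.585, 0.809], [-0.048, -0.808, 0.588]]
cart_blue [(0.98, [453.0, 407.0, 43.0, 68.0]), (0.96, [225.0, 425.0, 45.0, 75.0]), (0.89, [379.0, 364.0, 39.0, 58.0]), (0.83, [364.0, 242.0, 28.0, 54.0])]
rack [(0.88, [339.0, 371.0, 132.0, 74.0]), (0.43, [324.0, 184.0, 68.0, 94.0]), (0.24, [192.0, 358.0, 43.0, 74.0])]
pad [(0.86, [318.0, 303.0, 75.0, 41.0])]
dispenser [(0.97, [324.0, 184.0, 65.0, 92.0])]
grip [(0.6, [311.0, 154.0, 14.0, 39.0])]
trigger [(0.74, [209.0, 207.0, 54.0, 49.0]), (0.73, [298.0, 365.0, 35.0, 57.0])]
cart_red_centre [(0.69, [341.0, 367.0, 36.0, 60.0]), (0.4, [318.0, 302.0, 81.0, 42.0]), (0.38, [329.0, 157.0, 8.0, 33.0])]
cart_white_centre [(0.91, [295.0, 364.0, 36.0, 60.0]), (0.51, [416.0, 246.0, 35.0, 32.0]), (0.45, [379.0, 364.0, 40.0, 57.0])]
books [(0.9, [451.0, 304.0, 111.0, 96.0]), (0.67, [340.0, 369.0, 33.0, 58.0])]
phone [(0.86, [415.0, 246.0, 37.0, 29.0]), (0.61, [194.0, 359.0, 45.0, 74.0]), (0.57, [401.
[... 1240 characters left out ...]
1.4, 'qpos': array([-1.38299243,  0.46748225, -0.01160981,  1.60270509,  0.00596875,
        1.07140186, -0.05628647]), 'joint_vel': array([ 0.00058015, -0.00059841,  0.00048966, -0.00031595, -0.00051407,
        0.00178634,  0.00065463]), 'joint_efforts': array([-1.69916812e-04, -5.20418787e+01, -1.26340776e-02, -2.44050729e+01,
       -5.66860253e-02,  1.13943138e-02,  2.09305273e-05]), 'eef_pos': array([0.14872286, 0.63276151, 0.21460177]), 'orientation': array([1.15177768e-01, 9.93344896e-01, 1.87403407e-05, 5.19400972e-06]), 'wrist_force': array([-0.19950764,  0.94251607,  0.29279727]), 'wrist_torque': array([ 0.01516027, -0.04182198,  0.02757443]), 'gripper_width': 0.09172555285173475}
```

View pics/side0.png

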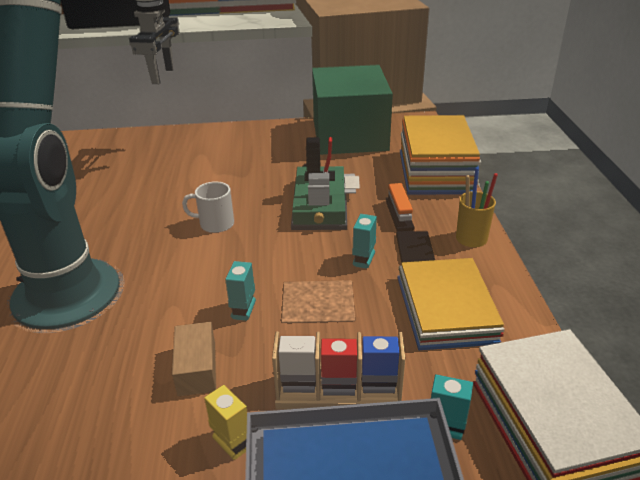

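View pics/top0.png

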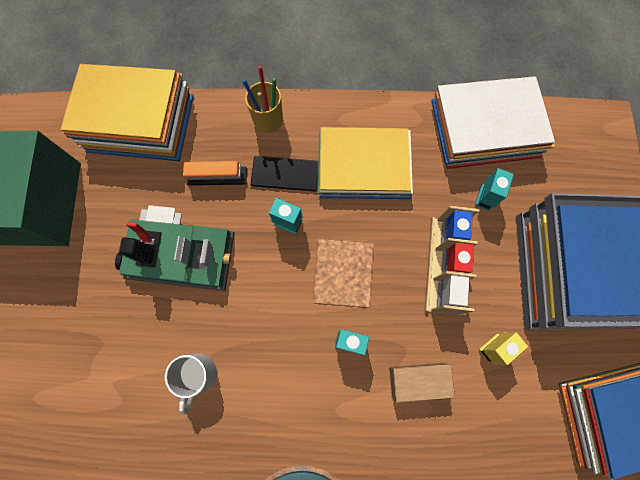

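Run:
```python
import cv2
s=cv2.imread('pics/side0.png');t=cv2.imread('pics/top0.png')
a=cv2.resize(s[310:450,250:450],None,fx=4,fy=4,interpolation=cv2.INTER_CUBIC);cv2.imwrite('pics/s_rack.png',a)
a=cv2.resize(t[185:325,400:540],None,fx=4,fy=4,interpolation=cv2.INTER_CUBIC);cv2.imwrite('pics/t_rack.png',a)
a=cv2.resize(t[180:310,100:260],None,fx=4.5,fy=4.5,interpolation=cv2.INTER_CUBIC);cv2.imwrite('pics/t_disp.png',a)
a=cv2.resize(s[120:250,270:400],None,fx=4.5,fy=4.5,interpolation=cv2.INTER_CUBIC);cv2.imwrite('pics/s_disp.png',a)
```

```text
(no output)
```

View pics/s_rack.png

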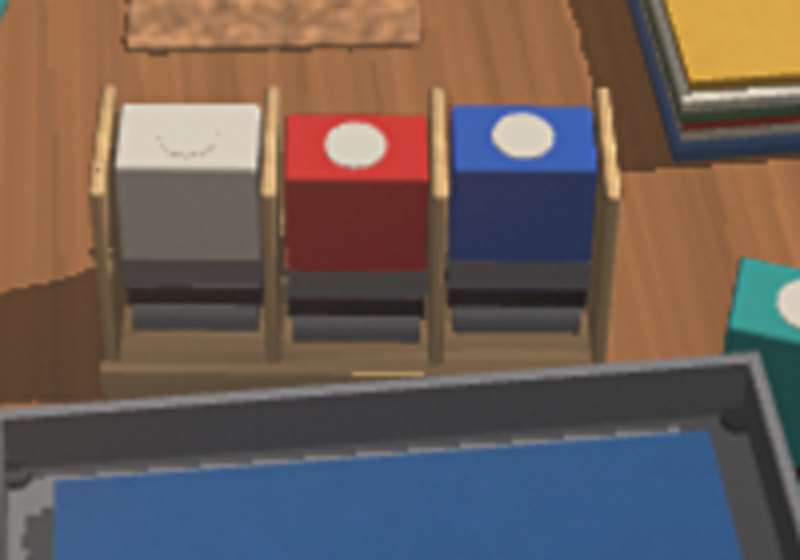

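View pics/t_rack.png

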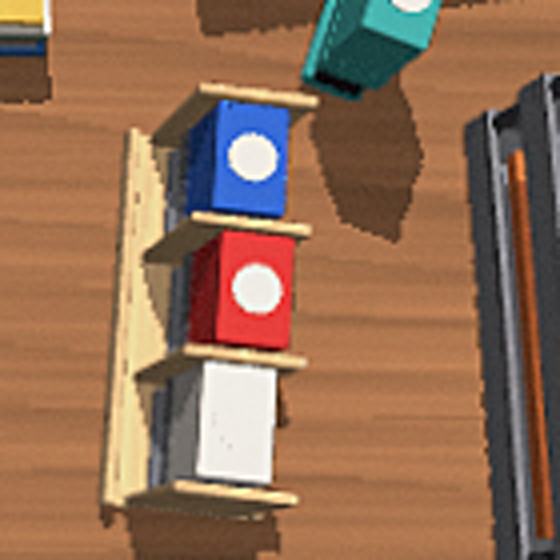

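View pics/t_disp.png

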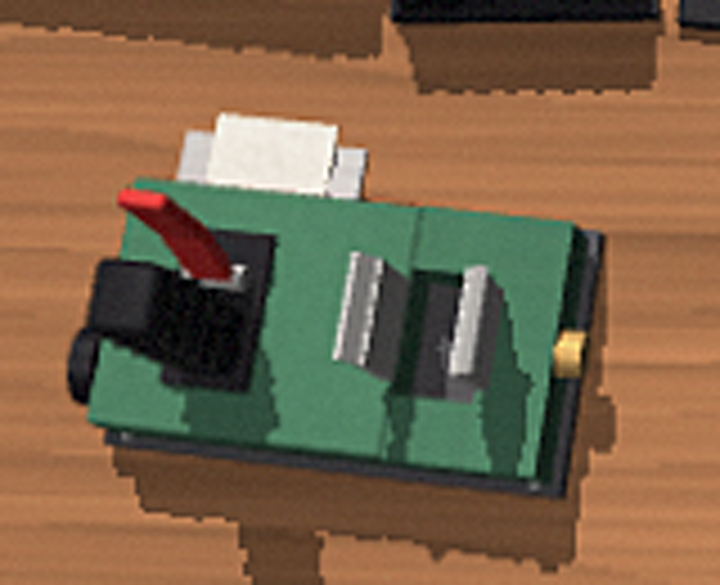

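View pics/s_disp.png

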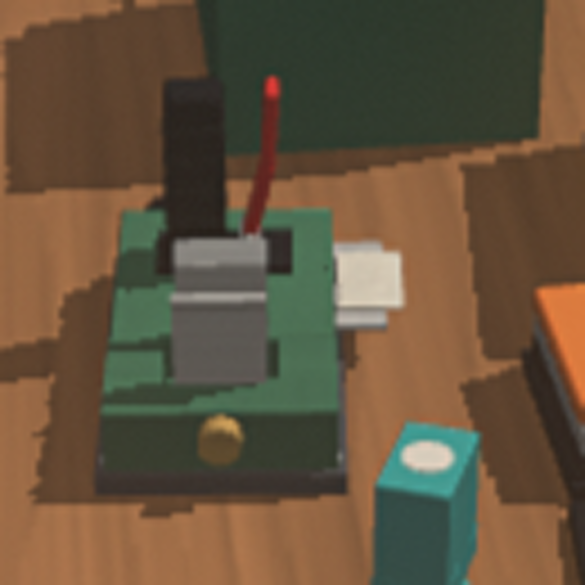

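Candidates for blue cartridge: royal blue in the rack at top (462,224)/side (380,346); turquoise lookalikes at top (492,188), (286,217), (352,342); yellow at (503,348). The enlarged crops show the royal-blue one in the rack's +x pocket, next to red and white: that is the one. Now I'll fit the poses.

```bash
cat > fit.py <<'E'
from h import *
from scipy.optimize import least_squares
S=shot('side'); T=shot('top')
def W(p,L): 
    L=np.array(L,float); c,s=np.cos(p[2]),np.sin(p[2]); return np.c_[p[0]+c*L[:,0]-s*L[:,1],p[1]+s*L[:,0]+c*L[:,1],L[:,2]]
def fit(name,obs,p0):
    def f(p): return np.concatenate([(proj(c,W(p,L))-np.array(uv)).ravel() for c,L,uv in obs])
    r=least_squares(f,p0,loss='soft_l1'); print(name,r.x.round(4),'deg',np.degrees(r.x[2]).round(2)); print(r.fun.reshape(-1,2).round(1).tolist())
    for i,(c,L,uv) in enumerate(obs):
        q=least_squares(lambda p:(proj(c,W(p,L))-np.array(uv)).ravel(),r.x).x; print('  view',i,q.round(4),np.degrees(q[2]).round(2))
    return r.x
sr=lambda P:[(250+x/4-.4,310+y/4-.4) for x,y in P]; tr=lambda P:[(400+x/4-.4,185+y/4-.4) for x,y in P]
sd=lambda P:[(270+x/4.5-.4,120+y/4.5-.4) for x,y in P]; td=lambda P:[(100+x/4.5-.4,180+y/4.5-.4) for x,y in P]
top=lambda z,a,b:[(-a,b,z),(a,b,z),(a,-b,z),(-a,-b,z)]
b=fit('blue',[(S,top(.106,.028,.018),sr([(454,107),(590,107),(596,170),(450,170)])),(T,top(.106,.028,.018),tr([(215,213),(222,101),(289,107),(286,216)]))],[.55,-.3,0])
r=fit('red',[(S,top(.106,.028,.018),sr([(288,116),(424,116),(428,181),(284,181)])),(T,top(.106,.028,.018),tr([(222,345),(226,233),(295,238),(291,349)]))],[.48,-.3,0])
d=fit('disp',[(S,top(.047,.06,.1075),sd([(122,212),(330,212),(340,412),(103,408)])),(T,top(.047,.06,.1075),td([(90,425),(137,180),(575,225),(535,478)]))],[.4,.35,0])
g=fit('grip',[(S,top(.150,.016,.015)[:],sd([(164,80),(223,80),(225,95),(165,95)]))],[.4,.4,0])
pd=fit('pad',[(S,[(-.07,-.06,.004),(.07,-.06,.004),(.07,.06,.004),(-.07,.06,.004)],[(281.5,320),(355,321.5),(354,282),(285,281)]),(T,[(-.07,-.06,.004),(.07,-.06,.004),(.07,.06,.004),(-.07,.06,.004)],[(371,306),(373.5,242),(319,240),(315,303)])],[.35,-.05,0])
np.savez('p.npz',b=b,d=d,pd=pd)
print('well',W(d,[(0,-.055,.012)]),'grip',W(d,[(0,.052,0)]))
for c,n in((S,'side'),(T,'top')):
    im=c['frame'][:,:,::-1].copy(); im=cv2.resize(im,None,fx=4,fy=4,interpolation=cv2.INTER_CUBIC)
    def poly(P,col,cl=True): cv2.polylines(im,[((proj(c,P)+.4)*4).round().astype(int)],cl,col,1)
    poly(W(b,top(.106,.028,.018)),(0,255,255)); poly(W(d,top(.047,.06,.1075)),(0,255,255)); poly(W(d,[(x,y+.052,z) for x,y,z in top(.15,.016,.015)]),(0,255,255))
    poly(W(d,[(x,y-.055,z) for x,y,z in top(.047,.03,.0195)]),(255,0,255));poly(W(d,[(x,y-.055,z) for x,y,z in top(.1,.03,.0195)]),(255,255,0))
    poly(W(pd,top(.004,.07,.06)),(0,255,255))
    x=(1120,480,600,760) if n=='side' else (440,740,700,500)
    cv2.imwrite(f'pics/ov_{n}.png',im[x[1]:x[1]+min(x[3],600),x[0]:x[0]+x[2]])
E
python3 fit.py
```

```text
blue [ 0.5939 -0.3068 -0.0998] deg -5.72
[[-1.3, -0.3], [-0.0, -0.3], [0.4, 0.6], [0.5, 0.6], [-0.3, -0.9], [-0.7, -0.2], [0.4, 0.4], [0.0, 0.5]]
  view 0 [ 0.5942 -0.3064 -0.1188] -6.81
  view 1 [ 0.5938 -0.3071 -0.0834] -4.78
red [ 0.5283 -0.3059 -0.0867] deg -4.97
[[-1.1, 0.1], [0.2, -0.2], [0.1, 0.3], [-0.3, 0.6], [-0.8, -0.5], [-0.7, -0.8], [0.2, -0.2], [0.3, 0.3]]
  view 0 [ 0.5288 -0.3054 -0.0988] -5.66
  view 1 [ 0.5277 -0.3063 -0.0759] -4.35
disp [ 0.5409  0.2798 -0.0903] deg -5.17
[[-0.5, -0.1], [0.2, -0.7], [-0.4, 0.7], [-0.7, 2.2], [-1.1, 0.0], [-0.6, -0.8], [0.3, -0.6], [0.5, -0.1]]
  view 0 [ 0.542   0.2827 -0.0902] -5.17
  view 1 [ 0.5401  0.2794 -0.0912] -5.23
grip [ 0.5325  0.3351 -0.0411] deg -2.36
[[-0.1, -0.9], [0.1, -1.4], [0.1, 0.8], [-0.1, 1.3]]
  view 0 [ 0.5324  0.335  -0.0502] -2.88
pad [ 0.5118 -0.0799 -0.0665] deg -3.81
[[0.1, 2.9], [0.8, -0.3], [-1.6, -1.4], [-1.0, 1.1], [-0.6, 0.7], [0.8, 0.2], [0.3, -2.3], [-1.2, -1.1]]
  view 0 [ 0.5127 -0.0781 -0.1074] -6.15
  view 1 [ 0.5104 -0.0804 -0.0385] -2.2
well [[0.53595633 0.22507251 0.012     ]] grip [[0.54560114 0.33163694 0.        ]]
```

View overlays.

View pics/ov_side.png

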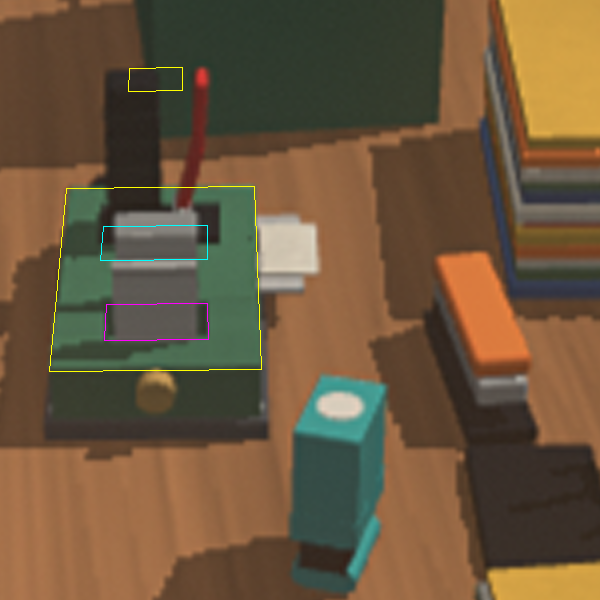

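View pics/ov_top.png

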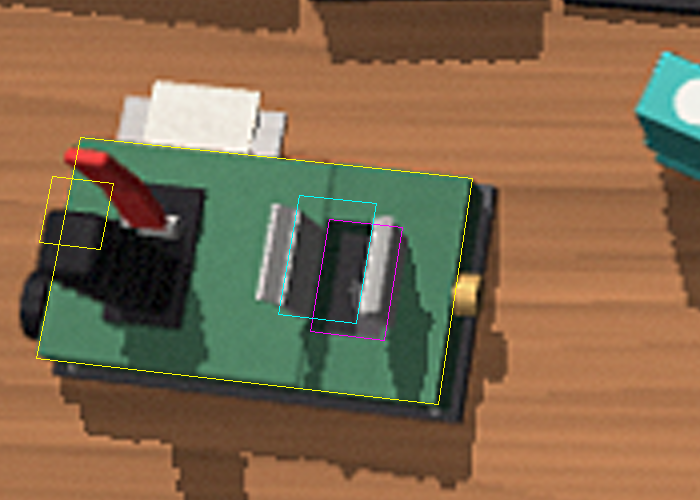

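```bash
cat > rel.py <<'E'
import sys
from h import *
from scipy.spatial.transform import Rotation as R
def st():
    s=readout.get_state(); r=R.from_quat(s['orientation']); m=r.as_matrix()
    yaw=np.degrees(np.arctan2(m[1,1],m[0,1])); return s,m,yaw
if __name__=='__main__':
    s,m,yaw=st(); print('t',s['time_s'],'pos',s['eef_pos'].round(4),'yaw',yaw.round(2),'tilt',np.degrees(np.arccos(-m[2,2])).round(2),'q',s['qpos'].round(2),'w',round(s['gripper_width'],4),'F',s['wrist_force'].round(1))
    a=[float(v) for v in sys.argv[1:]]
    for i in range(0,len(a),4):
        p,y=np.array(a[i:i+3]),a[i+3]
        turn=(yaw-y+180)%360-180
        # deltas in tool axes now, and in tool axes after turn
        c,sn=np.cos(np.radians(y)),np.sin(np.radians(y))
        d=(p-s['eef_pos'])*100
        print('now axes',(m.T@d).round(2),'target axes',np.round([-( -sn*d[0]+c*d[1])*-1 if 0 else d@np.array([-sn,c,0]), d@np.array([c,sn,0]),-d[2]],2),'turn',turn.round(2))
E
python3 rel.py .5 .2 .23 85 .594 -.307 .16 85
```

```text
t 1.5 pos [0.1487 0.6328 0.2146] yaw 76.78 tilt 0.0 q [-1.38  0.47 -0.01  1.6   0.01  1.07 -0.06] w 0.0918 F [-0.1  0.7  0.4]
now axes [-44.1  -34.09  -1.54] target axes [-38.77 -40.05  -1.54] turn -8.22
now axes [-64.85 -81.3    5.46] target axes [-52.55 -89.74   5.46] turn -8.22
```

Request:
send_rows --pt "0 0 0 -0.5 -8.2" --pt "0 -3.4 -3.5 -0.5 0" --pt "0 -3.4 -3.5 -0.5 0" --pt "0 -3.4 -3.5 0 0" --pt "0 -3.4 -3.5 0 0" --pt "0 -3.4 -3.5 0 0" --pt "0 -3.4 -3.5 0 0" --pt "0 -3.4 -3.5 0 0" --pt "0 -3.4 -3.5 0 0" --pt "0 -3.4 -3.5 0 0"

```text
time_s: 2.5
eef_pos: [0.4309, 0.2922, 0.2294]
orientation: [0.033, 0.999, 0.003, -0.0]
wrist_force: [-0.2, 0.8, -0.2]
gripper_width: 0.0922
```

```bash
python3 rel.py .594 -.307 .16 85
```

```text
t 2.5 pos [0.4309 0.2922 0.2294] yaw 86.23 tilt 0.37 q [-0.77  0.23  0.14  1.91 -0.04  1.    0.89] w 0.0922 F [-0.2  0.8 -0.2]
now axes [-20.22 -58.77   6.56] target axes [-21.48 -58.27   6.94] turn 1.23
```

Request:
send_rows --pt "0 -1.6 -4.7 0 0.5" --pt "0 -1.6 -4.7 0 0.5" --pt "0 -1.6 -4.7 0 0" --pt "0 -1.6 -4.7 0 0" --pt "0 -1.6 -4.7 0 0" --pt "0 -1.6 -4.7 0 0" --pt "0 -1.6 -4.7 0 0" --pt "0 -1.6 -4.7 0 0" --pt "0 -1.6 -4.7 0 0" --pt "0 -1.6 -4.7 0 0"

```text
time_s: 3.5
eef_pos: [0.5542, -0.1923, 0.2296]
orientation: [0.042, 0.999, 0.005, 0.005]
wrist_force: [1.6, 1.2, 0.6]
gripper_width: 0.092
```

```bash
python3 rel.py .594 -.307 .16 85
```

```text
t 3.5 pos [ 0.5542 -0.1923  0.2296] yaw 85.24 tilt 0.84 q [-0.06  0.35  0.44  1.78 -0.19  1.04  1.93] w 0.092 F [1.6 1.2 0.6]
now axes [ -4.85 -11.18   6.89] target axes [ -4.96 -11.08   6.96] turn 0.24
```

Request:
send_rows --pt "0 -1.7 -3.8 1 0" --pt "0 -1.6 -3.5 1.5 0" --pt "0 -1 -2 2 0" --pt "0 0 0 1 0" --pt "0 0 0 0 0"

```text
time_s: 4.0
eef_pos: [0.5904, -0.3011, 0.173]
orientation: [0.046, 0.999, 0.003, 0.006]
wrist_force: [-0.1, 0.7, 0.1]
gripper_width: 0.092
```

```bash
python3 rel.py .594 -.307 .16 85
python3 - <<'E'
from h import *
for n in('side','top'):
    c=shot(n,n+'1.png'); 
    im=c['frame'][:,:,::-1]; im=im[250:450,250:490] if n=='side' else im[150:330,400:560]
    cv2.imwrite('pics/c1%s.png'%n,cv2.resize(im,None,fx=3,fy=3,interpolation=cv2.INTER_CUBIC))
E
```

```text
t 4.0 pos [ 0.5904 -0.3011  0.173 ] yaw 84.68 tilt 0.81 q [ 0.12  0.55  0.44  1.64 -0.28  1.01  2.12] w 0.092 F [-0.1  0.7  0.1]
now axes [-0.4  -0.57  1.3 ] target axes [-0.41 -0.56  1.3 ] turn -0.32
```

View pics/c1side.png

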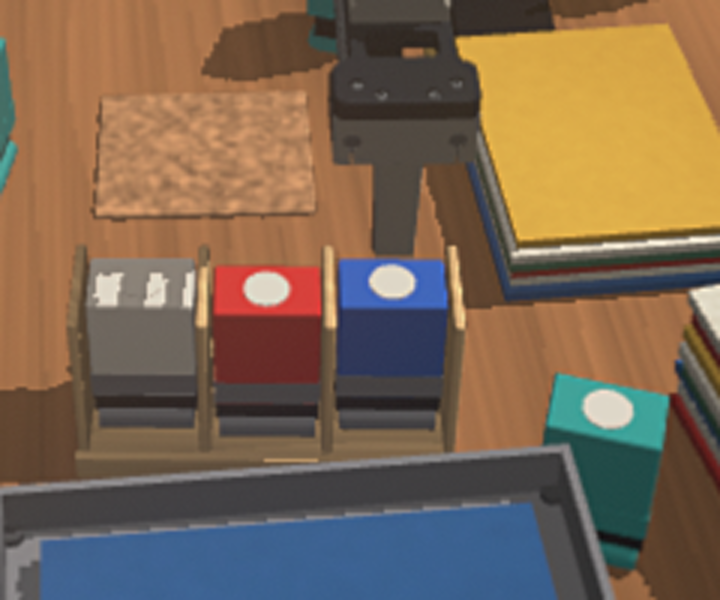

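View pics/c1top.png

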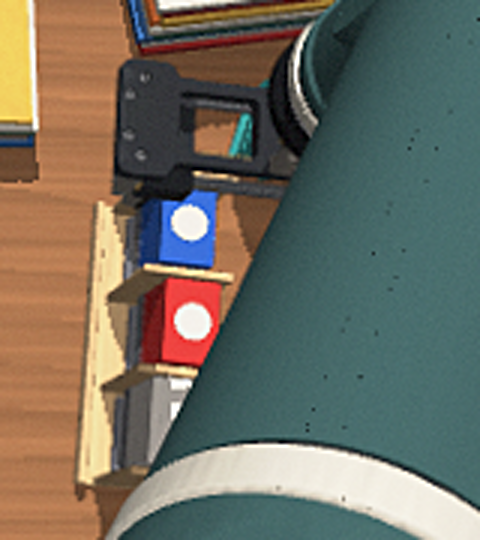

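Request:
send_rows --pt "0 -0.5 -0.7 1 0" --pt "0 0 0 2.5 0" --pt "0 0 0 2.5 0" --pt "0 0 0 2 0" --pt "0 0 0 0 0"

```text
time_s: 4.6
eef_pos: [0.6027, -0.303, 0.0972]
orientation: [0.041, 0.999, 0.003, 0.013]
wrist_force: [0.8, 0.0, 0.2]
gripper_width: 0.0922
```

```bash
python3 rel.py .594 -.307 .047 85
```

```text
t 4.6 pos [ 0.6027 -0.303   0.0972] yaw 85.28 tilt 1.52 q [ 0.15  0.65  0.4   1.66 -0.33  0.88  2.17] w 0.0922 F [0.8 0.  0.2]
now axes [ 0.96 -0.5   4.99] target axes [ 0.83 -0.47  5.02] turn 0.28
```

Request:
send_rows --pt "0 1 -0.6 0 0" --pt "0 0 0 1 0" --pt "0 0 0 0 0"

```text
time_s: 4.9
eef_pos: [0.5935, -0.3082, 0.0892]
orientation: [0.04, 0.999, 0.002, 0.015]
wrist_force: [-0.6, -0.5, -0.7]
gripper_width: 0.0921
```

```bash
sed -i "s/'q',s/'tz',m[:,2].round(4),'q',s/" rel.py; python3 rel.py .594 -.307 .047 85
```

```text
t 4.9 pos [ 0.5935 -0.3082  0.0892] yaw 85.4 tilt 1.74 tz [ 0.0301  0.0035 -0.9995] q [ 0.16  0.64  0.39  1.69 -0.33  0.85  2.19] w 0.0921 F [-0.6 -0.5 -0.7]
now axes [0.09 0.1  4.22] target axes [-0.03  0.12  4.22] turn 0.4
```

Request:
send_rows --pt "0 0 0 1 0.4" --pt "0 0 0 1 0" --pt "0 0 0 1 0" --pt "0 -0.1 0 1 0" --pt "0 0 0 0 0"

```text
time_s: 5.4
eef_pos: [0.5969, -0.3085, 0.0472]
orientation: [0.044, 0.999, 0.002, 0.016]
wrist_force: [-0.1, 0.4, 0.6]
gripper_width: 0.0922
```

```bash
python3 rel.py .594 -.307 .047 85
```

```text
t 5.4 pos [ 0.5969 -0.3085  0.0472] yaw 84.96 tilt 1.87 tz [ 0.0326  0.0028 -0.9995] q [ 0.17  0.7   0.37  1.69 -0.36  0.78  2.2 ] w 0.0922 F [-0.1  0.4  0.6]
now axes [0.3  0.13 0.01] target axes [0.3  0.13 0.02] turn -0.04
```

Request:
send_rows --pt "0 0.3 0.1 0 0" --pt "0 0 0 0 0" --pt "255 0 0 0 0" --pt "255 0 0 0 0" --pt "255 0 0 0 0" --pt "255 0 0 0 0" --pt "255 0 0 0 0" --pt "255 0 0 0 0" --grip_force 25

```text
time_s: 6.2
eef_pos: [0.5945, -0.3076, 0.048]
orientation: [0.044, 0.999, 0.002, 0.017]
wrist_force: [1.0, 0.4, 0.6]
gripper_width: 0.0461
```

```bash
python3 rel.py .512 -.08 .25 85
```

```text
t 6.2 pos [ 0.5945 -0.3076  0.048 ] yaw 84.96 tilt 1.96 tz [ 0.0341  0.002  -0.9994] q [ 0.17  0.7   0.37  1.7  -0.36  0.78  2.2 ] w 0.0461 F [1.  0.4 0.6]
now axes [  9.53  22.05 -20.42] target axes [ 10.2   21.95 -20.2 ] turn -0.04
```

Request:
send_rows --pt "255 0 0 0 0" --pt "255 0 0 0 0" --pt "255 0 0 0 0"

```text
time_s: 6.5
eef_pos: [0.5945, -0.3076, 0.0481]
orientation: [0.044, 0.999, 0.002, 0.017]
wrist_force: [-0.0, 0.6, 0.5]
gripper_width: 0.0357
```

```bash
python3 rel.py .5945 -.3076 .098 85
```

```text
t 6.5 pos [ 0.5945 -0.3076  0.0481] yaw 84.96 tilt 1.97 tz [ 0.0342  0.0019 -0.9994] q [ 0.17  0.7   0.37  1.7  -0.36  0.78  2.2 ] w 0.0357 F [-0.   0.6  0.5]
now axes [-0.17  0.02 -4.99] target axes [ 0.   -0.   -4.99] turn -0.04
```

Request:
send_rows --pt "255 -0.03 0 -1 0" --pt "255 -0.03 0 -1 0" --pt "255 -0.03 0 -1 0" --pt "255 -0.03 0 -1 0" --pt "255 0 0 0 0"

```text
time_s: 7.0
eef_pos: [0.5938, -0.3076, 0.0911]
orientation: [0.044, 0.999, 0.002, 0.016]
wrist_force: [-0.1, 0.6, -1.6]
gripper_width: 0.0363
```

```bash
python3 rel.py .5945 -.3076 .17 85
```

```text
t 7.0 pos [ 0.5938 -0.3076  0.0911] yaw 84.96 tilt 1.9 tz [ 0.033   0.0024 -0.9995] q [ 0.16  0.64  0.4   1.69 -0.34  0.85  2.18] w 0.0363 F [-0.1  0.6 -1.6]
now axes [-0.32  0.05 -7.88] target axes [-0.07  0.   -7.89] turn -0.04
```

Request:
send_rows --pt "255 -0.06 0 -1.5 0" --pt "255 -0.06 0 -2 0" --pt "255 -0.08 0 -2 0" --pt "255 -0.08 0 -2 0" --pt "255 -0.06 0 -1.5 0" --pt "255 0 0 0 0"

```text
time_s: 7.6
eef_pos: [0.594, -0.308, 0.1884]
orientation: [0.044, 0.999, 0.002, 0.017]
wrist_force: [-0.2, -0.5, -2.6]
gripper_width: 0.0355
```

```bash
python3 rel.py .512 -.08 .16 85
```

```text
t 7.6 pos [ 0.594  -0.308   0.1884] yaw 84.95 tilt 1.93 tz [ 0.0335  0.0023 -0.9994] q [ 0.12  0.53  0.44  1.63 -0.28  1.02  2.14] w 0.0355 F [-0.2 -0.5 -2.6]
now axes [10.27 21.98  2.62] target axes [10.16 22.    2.84] turn -0.05
```

Request:
send_rows --pt "255 0.7 1.6 0 0" --pt "255 1.1 2.4 0 0" --pt "255 1.1 2.4 0 0" --pt "255 1.1 2.4 0 0" --pt "255 1.1 2.4 0 0" --pt "255 1.1 2.4 0 0" --pt "255 1.1 2.4 0 0" --pt "255 1.1 2.4 0 0" --pt "255 0.8 1.6 0.5 0" --pt "255 0 0 0 0"

```text
time_s: 8.6
eef_pos: [0.5114, -0.093, 0.1753]
orientation: [0.045, 0.999, 0.002, 0.011]
wrist_force: [-0.3, 0.3, -2.0]
gripper_width: 0.0358
```

```bash
python3 rel.py .512 -.08 .048 85
python3 - <<'E'
from h import *
c=shot('side','side2.png'); cv2.imwrite('pics/c2side.png',cv2.resize(c['frame'][180:380,220:460,::-1],None,fx=3,fy=3,interpolation=cv2.INTER_CUBIC))
c=shot('top','top2.png')
E
```

```text
t 8.6 pos [ 0.5114 -0.093   0.1753] yaw 84.82 tilt 1.26 tz [ 0.0217  0.0028 -0.9998] q [-0.23  0.29  0.42  2.   -0.16  0.86  1.75] w 0.0358 F [-0.3  0.3 -2. ]
now axes [ 0.33  1.24 12.74] target axes [ 0.05  1.3  12.73] turn -0.18
```

View pics/c2side.png

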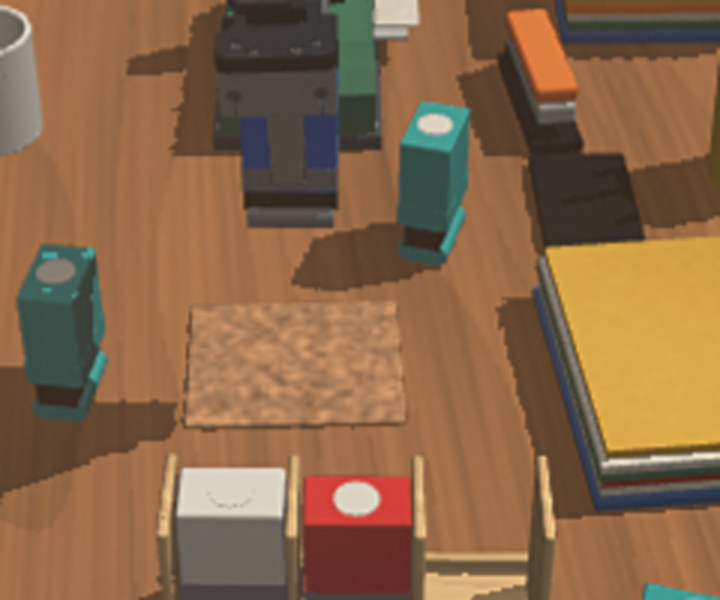

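View pics/top2.png

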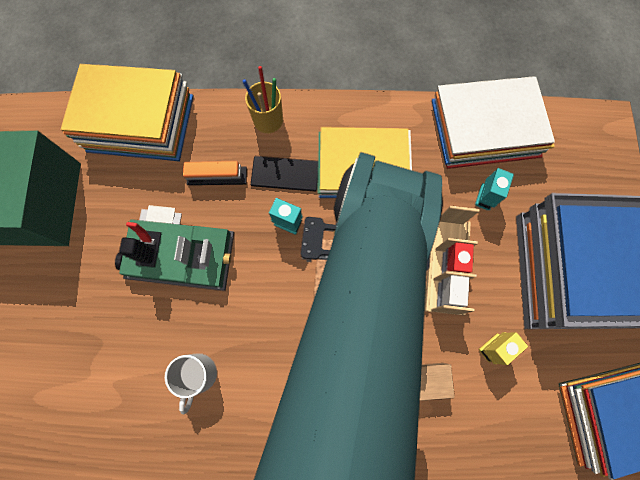

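Request:
send_rows --pt "255 0.1 0.6 1 0" --pt "255 0.1 0.7 2 0" --pt "255 0.05 0 2 0" --pt "255 0.05 0 2 0" --pt "255 0.05 0 2 0" --pt "255 0.03 0 1.5 0" --pt "255 0.03 0 1 0" --pt "255 0 0 0 0"

```text
time_s: 9.5
eef_pos: [0.5158, -0.0902, 0.054]
orientation: [0.053, 0.999, -0.001, 0.014]
wrist_force: [-0.0, 0.2, -2.0]
gripper_width: 0.0358
```

```bash
python3 rel.py .512 -.08 .047 85
```

```text
t 9.5 pos [ 0.5158 -0.0902  0.054 ] yaw 83.94 tilt 1.56 tz [ 0.027  -0.0041 -0.9996] q [-0.17  0.49  0.35  2.06 -0.28  0.6   1.83] w 0.0358 F [-0.   0.2 -2. ]
now axes [0.5  0.98 0.68] target axes [0.47 0.98 0.7 ] turn -1.06
```

Request:
send_rows --pt "255 0.2 0.4 0.3 0" --pt "255 0 0 0.2 0" --pt "255 0 0 0.1 0" --pt "255 0 0 0 0"

```text
time_s: 9.9
eef_pos: [0.5158, -0.0865, 0.0488]
orientation: [0.053, 0.998, -0.001, 0.015]
wrist_force: [-0.6, 0.2, -2.6]
gripper_width: 0.0359
```

```bash
python3 rel.py .512 -.08 .047 85
```

```text
t 9.9 pos [ 0.5158 -0.0865  0.0488] yaw 83.87 tilt 1.74 tz [ 0.03   -0.0046 -0.9995] q [-0.18  0.5   0.34  2.07 -0.29  0.59  1.83] w 0.0359 F [-0.6  0.2 -2.6]
now axes [0.45 0.61 0.17] target axes [0.43 0.62 0.18] turn -1.13
```

Request:
send_rows --pt "255 0 0 0.15 0" --pt "255 0 0 0.1 0" --pt "255 0 0 0.05 0"

```text
time_s: 10.2
eef_pos: [0.5168, -0.0865, 0.0467]
orientation: [0.053, 0.998, -0.001, 0.016]
wrist_force: [-1.0, 0.3, -2.6]
gripper_width: 0.0356
```

Request:
send_rows --pt "255 0 0 0.1 0" --pt "255 0 0 0.05 0"

```text
time_s: 10.4
eef_pos: [0.517, -0.0865, 0.0459]
orientation: [0.053, 0.998, -0.001, 0.016]
wrist_force: [-4.5, 0.4, 7.6]
gripper_width: 0.0361
```

Contact (7.6 N up). Release gradually.

Request:
send_rows --pt "200 0 0 0 0" --pt "120 0 0 0 0" --pt "0 0 0 0 0" --pt "0 0 0 0 0" --pt "0 0 0 0 0" --pt "0 0 0 0 0" --pt "0 0 0 0 0"

```text
time_s: 11.1
eef_pos: [0.5183, -0.0867, 0.0467]
orientation: [0.053, 0.998, -0.001, 0.018]
wrist_force: [0.5, 0.1, -0.6]
gripper_width: 0.0819
```

```bash
python3 rel.py .512 -.08 .14 85
```

```text
t 11.1 pos [ 0.5183 -0.0867  0.0467] yaw 83.88 tilt 2.04 tz [ 0.0353 -0.0043 -0.9994] q [-0.17  0.5   0.34  2.07 -0.3   0.58  1.83] w 0.0819 F [ 0.5  0.1 -0.6]
now axes [ 0.37  0.6  -9.35] target axes [ 0.69  0.61 -9.33] turn -1.12
```

Request:
send_rows --pt "0 0 0 -0.5 0" --pt "0 0 0 -1.5 0" --pt "0 0 0 -4 0" --pt "0 0 0 -4 0" --pt "0 0 0 -4 0" --pt "0 0 0 0 0"

```text
time_s: 11.7
eef_pos: [0.5124, -0.0866, 0.1919]
orientation: [0.054, 0.998, -0.002, 0.016]
wrist_force: [0.3, 0.4, -0.1]
gripper_width: 0.0923
```

```bash
python3 rel.py .512 -.08 .14 -5
python3 - <<'E'
from h import *
c=shot('side','side3.png'); cv2.imwrite('pics/c3side.png',cv2.resize(c['frame'][180:380,220:460,::-1],None,fx=3,fy=3,interpolation=cv2.INTER_CUBIC))
c=shot('top','top3.png'); cv2.imwrite('pics/c3top.png',cv2.resize(c['frame'][180:340,260:460,::-1],None,fx=3,fy=3,interpolation=cv2.INTER_CUBIC))
E
```

```text
t 11.7 pos [ 0.5124 -0.0866  0.1919] yaw 83.81 tilt 1.85 tz [ 0.032  -0.0048 -0.9995] q [-0.27  0.26  0.44  1.99 -0.14  0.88  1.71] w 0.0923 F [ 0.3  0.4 -0.1]
now axes [0.27 0.66 5.18] target axes [ 0.65 -0.09  5.19] turn 88.81
```

View pics/c3side.png

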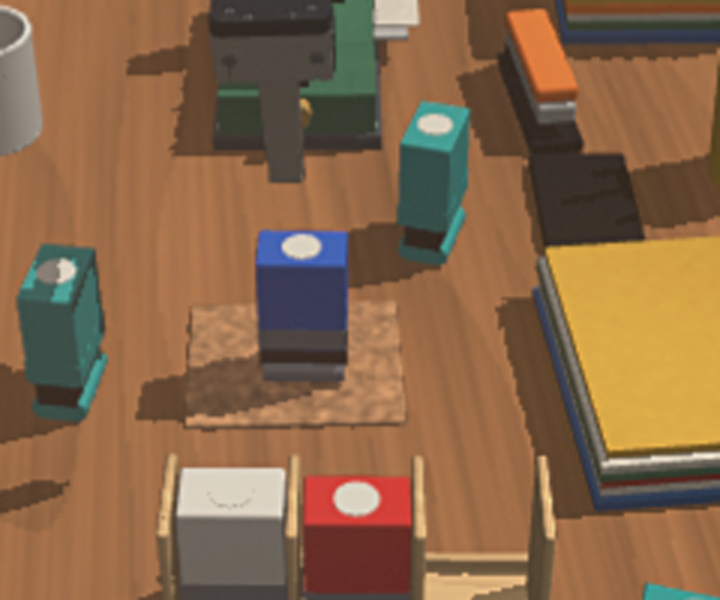

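View pics/c3top.png

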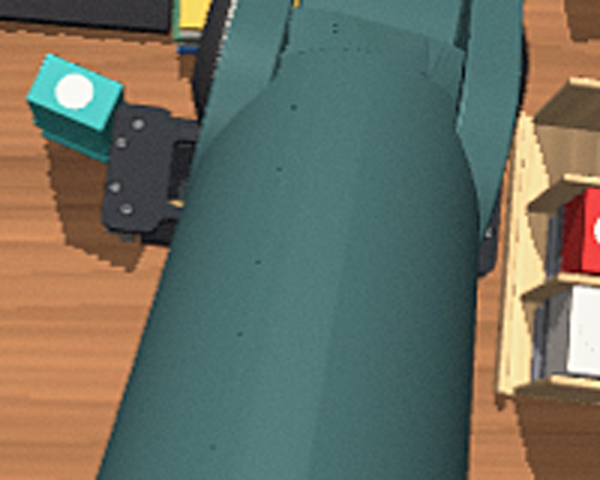

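Request:
send_rows --pt "0 0 0 0 8.5" --pt "0 0 0 0 8.5" --pt "0 0 0 0 8.5" --pt "0 0 0 0 8.5" --pt "0 0 0 0 8.5" --pt "0 0 0 0 8.5" --pt "0 0 0 0 8.5" --pt "0 0 0 0 8.5" --pt "0 0 0 0 8.5" --pt "0 0 0 0 8.5"

```text
time_s: 12.8
eef_pos: [0.4982, -0.085, 0.1724]
orientation: [0.721, 0.692, -0.004, 0.001]
wrist_force: [-0.2, -0.5, 0.2]
gripper_width: 0.0921
```

```bash
python3 rel.py .512 -.08 .14 -5
```

```text
t 12.8 pos [ 0.4982 -0.085   0.1724] yaw -2.36 tilt 0.46 tz [-0.004 -0.007 -1.   ] q [-0.51  0.33  0.73  2.03 -0.27  0.89  0.33] w 0.0921 F [-0.2 -0.5  0.2]
now axes [0.58 1.37 3.23] target axes [0.62 1.33 3.24] turn 2.64
```

Run:
```python
from h import *
c=shot('side','side4.png'); cv2.imwrite('pics/c4side.png',cv2.resize(c['frame'][200:320,270:390,::-1],None,fx=5,fy=5,interpolation=cv2.INTER_CUBIC))
c=shot('top','top4.png'); cv2.imwrite('pics/c4top.png',cv2.resize(c['frame'][180:340,260:460,::-1],None,fx=3,fy=3,interpolation=cv2.INTER_CUBIC))
```

View pics/c4side.png

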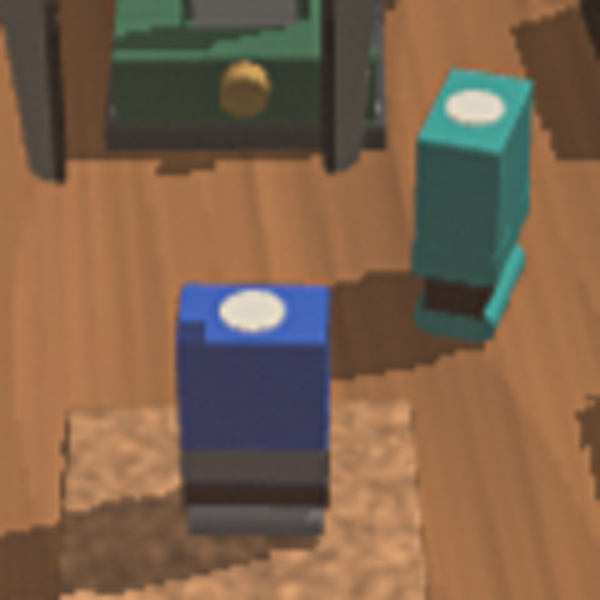

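View pics/c4top.png

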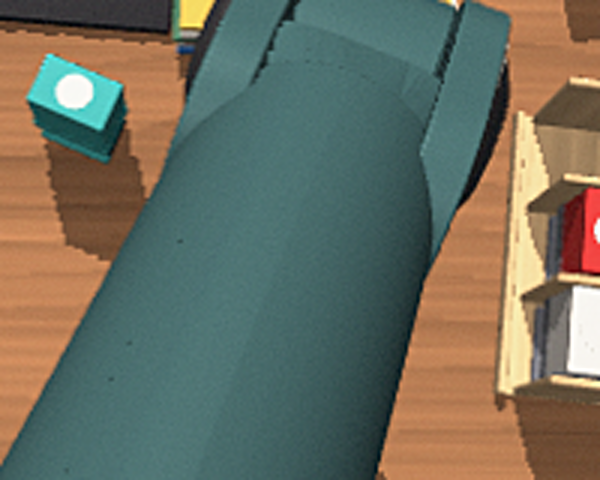

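```bash
cat > f2.py <<'E'
from h import *
from scipy.optimize import least_squares
def W(p,L): 
    L=np.array(L,float); c,s=np.cos(p[2]),np.sin(p[2]); return np.c_[p[0]+c*L[:,0]-s*L[:,1],p[1]+s*L[:,0]+c*L[:,1],L[:,2]]
E
python3 - <<'E'
from f2 import *
c=shot('side')
uv=np.array([(181,284),(331,285),(329,344),(179,344)])/5+[270,200]-.4
t=lambda z,a,b:[(-a,b,z),(a,b,z),(a,-b,z),(-a,-b,z)]
r=least_squares(lambda p:(proj(c,W(p,t(.104,.028,.018)))-uv).ravel(),[.51,-.08,-.1]);print(r.x,np.degrees(r.x[2]),r.fun.round(1))
E
python3 rel.py .5165 -.0865 .12 -6
```

```text
[ 0.51755884 -0.08605677 -0.10324645] -5.915585788003483 [ 0.2  0.1 -0.1 -0.1  0.2 -0.  -0.3 -0. ]
t 12.95 pos [ 0.4985 -0.0849  0.1727] yaw -1.81 tilt 0.46 tz [-0.0036 -0.0072 -1.    ] q [-0.51  0.33  0.73  2.03 -0.27  0.89  0.34] w 0.0921 F [ 0.9  0.2 -0.3]
now axes [-0.07  1.82  5.26] target axes [0.03 1.81 5.27] turn 4.19
```

Request:
send_rows --pt "0 0 1 0 4" --pt "0 0 0.8 1 0" --pt "0 0 0 1.5 0" --pt "0 0 0 1.5 0" --pt "0 0 0 1 0" --pt "0 0 0 0 0"

```text
time_s: 13.55
eef_pos: [0.5134, -0.0861, 0.1164]
orientation: [0.737, 0.676, -0.006, -0.001]
wrist_force: [-0.7, -0.5, -0.7]
gripper_width: 0.0917
```

```bash
python3 rel.py .517 -.0863 .053 -6
```

```text
t 13.55 pos [ 0.5134 -0.0861  0.1164] yaw -4.98 tilt 0.71 tz [-0.0101 -0.0071 -0.9999] q [-0.45  0.45  0.68  2.03 -0.38  0.8   0.37] w 0.0917 F [-0.7 -0.5 -0.7]
now axes [0.06 0.42 6.33] target axes [0.02 0.36 6.34] turn 1.02
```

Request:
send_rows --pt "0 0 0.4 0.8 1" --pt "0 0 0.04 1.2 0" --pt "0 0 0.04 1.2 0" --pt "0 0 0.04 1.2 0" --pt "0 0 0.04 1.2 0" --pt "0 0 0 0.5 0" --pt "0 0 0 0 0"

```text
time_s: 14.25
eef_pos: [0.5184, -0.0872, 0.0498]
orientation: [0.743, 0.669, -0.006, -0.001]
wrist_force: [0.5, -0.5, -0.1]
gripper_width: 0.0923
```

```bash
python3 rel.py .517 -.0863 .053 -6
```

```text
t 14.25 pos [ 0.5184 -0.0872  0.0498] yaw -5.98 tilt 0.73 tz [-0.0107 -0.0069 -0.9999] q [-0.38  0.57  0.6   2.04 -0.48  0.69  0.44] w 0.0923 F [ 0.5 -0.5 -0.1]
now axes [ 0.07 -0.15 -0.32] target axes [ 0.08 -0.15 -0.32] turn 0.02
```

Request:
send_rows --pt "0 0.1 -0.2 -0.3 0" --pt "0 0 0 0 0" --pt "255 0 0 0 0" --pt "255 0 0 0 0" --pt "255 0 0 0 0" --pt "255 0 0 0 0" --pt "255 0 0 0 0" --pt "255 0 0 0 0" --pt "255 0 0 0 0" --grip_force 30

```text
time_s: 15.15
eef_pos: [0.5178, -0.0859, 0.0547]
orientation: [0.743, 0.669, -0.005, 0.0]
wrist_force: [0.0, 0.8, -0.4]
gripper_width: 0.056
```

```bash
python3 rel.py .536 .225 .2 -5.2
```

```text
t 15.15 pos [ 0.5178 -0.0859  0.0547] yaw -5.97 tilt 0.56 tz [-0.0072 -0.0067 -1.    ] q [-0.38  0.55  0.61  2.05 -0.48  0.69  0.43] w 0.056 F [ 0.   0.8 -0.4]
now axes [ 31.01  -1.51 -14.75] target axes [ 31.13  -1.   -14.53] turn -0.77
```

Request:
send_rows --pt "255 0 0 -0.5 0" --pt "255 0 0 -1.5 0" --pt "255 0 0 -2 0" --pt "255 0 0 -2 0" --pt "255 0 0 -2 0" --pt "255 0 0 -2 0" --pt "255 0 0 -2 0" --pt "255 0 0 -1 0" --pt "255 0 0 0 0"

```text
time_s: 16.05
eef_pos: [0.5167, -0.0857, 0.1944]
orientation: [0.744, 0.668, -0.005, -0.001]
wrist_force: [0.7, -0.3, -2.3]
gripper_width: 0.0559
```

```bash
python3 rel.py .536 .225 .19 -5.2
```

```text
t 16.05 pos [ 0.5167 -0.0857  0.1944] yaw -6.12 tilt 0.63 tz [-0.0094 -0.0058 -0.9999] q [-0.53  0.34  0.76  1.96 -0.27  0.96  0.26] w 0.0559 F [ 0.7 -0.3 -2.3]
now axes [31.1  -1.39  0.24] target axes [31.12 -0.89  0.44] turn -0.92
```

Request:
send_rows --pt "255 1.5 0 0 -0.9" --pt "255 2.5 -0.1 0 0" --pt "255 2.5 -0.1 0 0" --pt "255 2.5 -0.1 0 0" --pt "255 2.5 -0.1 0 0" --pt "255 2.5 -0.1 0 0" --pt "255 2.5 -0.1 0 0" --pt "255 2.5 -0.1 0 0" --pt "255 2.5 -0.1 0 0" --pt "255 1.5 0 0 0"

```text
time_s: 17.05
eef_pos: [0.521, 0.1604, 0.1828]
orientation: [0.736, 0.677, -0.013, -0.006]
wrist_force: [0.3, -0.4, -1.9]
gripper_width: 0.0562
```

```bash
python3 rel.py .536 .225 .19 -5.2
```

```text
t 17.05 pos [0.521  0.1604 0.1828] yaw -4.83 tilt 1.66 tz [-0.0273 -0.0095 -0.9996] q [-0.89  0.39  0.67  1.9  -0.29  0.97 -0.17] w 0.0562 F [ 0.3 -0.4 -1.9]
now axes [ 6.56  0.93 -0.83] target axes [ 6.57  0.9  -0.72] turn 0.37
```

Request:
send_rows --pt "255 1 0.2 -0.1 0" --pt "255 1 0.2 -0.1 0" --pt "255 1 0.2 -0.1 0" --pt "255 1 0.1 -0.1 0" --pt "255 1 0.1 -0.1 0" --pt "255 1 0 -0.1 0" --pt "255 0 0 0 0"

```text
time_s: 17.75
eef_pos: [0.5344, 0.2244, 0.1863]
orientation: [0.736, 0.677, -0.015, -0.006]
wrist_force: [0.2, 0.3, -3.2]
gripper_width: 0.0561
```

```bash
python3 rel.py .536 .225 .19 -5.2
```

```text
t 17.75 pos [0.5344 0.2244 0.1863] yaw -4.78 tilt 1.84 tz [-0.03   -0.0117 -0.9995] q [-0.95  0.45  0.65  1.81 -0.31  1.02 -0.26] w 0.0561 F [ 0.2  0.3 -3.2]
now axes [ 0.07  0.14 -0.37] target axes [ 0.07  0.15 -0.37] turn 0.42
```

Request:
send_rows --pt "255 -5 0 0 0" --pt "255 -5 0 0 0" --pt "255 -5 0 0 0"

```text
time_s: 18.05
eef_pos: [0.5227, 0.0804, 0.1877]
orientation: [0.731, 0.683, -0.014, -0.006]
wrist_force: [0.8, -0.9, -2.0]
gripper_width: 0.0559
```

```bash
python3 rel.py .536 .225 .19 -5.2
```

```text
t 18.05 pos [0.5227 0.0804 0.1877] yaw -3.88 tilt 1.75 tz [-0.0286 -0.0109 -0.9995] q [-0.78  0.36  0.7   1.94 -0.27  0.97 -0.03] w 0.0559 F [ 0.8 -0.9 -2. ]
now axes [14.51  0.34 -0.43] target axes [ 1.452e+01  1.000e-02 -2.300e-01] turn 1.32
```

Request:
send_rows --pt "255 0 0 0 -8.5" --pt "255 0 0 0 -8.5" --pt "255 0 0 0 -8.5" --pt "255 0 0 0 -8.5" --pt "255 0 0 0 0"

```text
time_s: 18.55
eef_pos: [0.5216, 0.0668, 0.1894]
orientation: [0.499, 0.866, -0.012, -0.009]
wrist_force: [0.2, -0.2, -1.7]
gripper_width: 0.056
```

```bash
python3 rel.py .536 .225 .19 -5.2
```

```text
t 18.55 pos [0.5216 0.0668 0.1894] yaw 30.07 tilt 1.75 tz [-0.0277 -0.0128 -0.9995] q [-0.66  0.33  0.57  1.94 -0.2   0.96  0.53] w 0.056 F [ 0.2 -0.2 -1.7]
now axes [12.97  9.17 -0.3 ] target axes [15.89  0.   -0.06] turn 35.27
```

Request:
send_rows --pt "255 0 0 0 5" --pt "255 0 0 0 5" --pt "255 0 0 0 5" --pt "255 0 0 0 5" --pt "255 0 0 0 5" --pt "255 0 0 0 5" --pt "255 0 0 0 5" --pt "255 0 0 0 0"

```text
time_s: 19.35
eef_pos: [0.5211, 0.0641, 0.1902]
orientation: [0.757, 0.653, -0.014, -0.004]
wrist_force: [0.0, 0.0, -1.6]
gripper_width: 0.056
```

```bash
python3 rel.py .536 .225 .19 -5.2
```

```text
t 19.35 pos [0.5211 0.0641 0.1902] yaw -8.41 tilt 1.72 tz [-0.0273 -0.0127 -0.9995] q [-0.77  0.35  0.72  1.95 -0.26  0.97 -0.08] w 0.056 F [ 0.   0.  -1.6]
now axes [16.14 -0.88 -0.23] target axes [16.16  0.02  0.02] turn -3.21
```

Request:
send_rows --pt "255 5 0 0 -3" --pt "255 5 0 0 0" --pt "255 4.5 0 0 0" --pt "255 0 0 0 0"

```text
time_s: 19.75
eef_pos: [0.5389, 0.2111, 0.1886]
orientation: [0.741, 0.671, -0.013, -0.004]
wrist_force: [-0.9, -0.4, -2.5]
gripper_width: 0.0558
```

```bash
python3 rel.py .536 .225 .19 -5.2
python3 - <<'E'
from h import *
c=shot('side','side5.png'); cv2.imwrite('pics/c5side.png',cv2.resize(c['frame'][80:240,260:420,::-1],None,fx=4,fy=4,interpolation=cv2.INTER_CUBIC)[:600])
c=shot('top','top5.png'); cv2.imwrite('pics/c5top.png',cv2.resize(c['frame'][170:310,100:280,::-1],None,fx=4,fy=4,interpolation=cv2.INTER_CUBIC))
E
```

```text
t 19.75 pos [0.5389 0.2111 0.1886] yaw -5.71 tilt 1.59 tz [-0.0253 -0.0115 -0.9996] q [-0.93  0.44  0.65  1.82 -0.3   1.01 -0.25] w 0.0558 F [-0.9 -0.4 -2.5]
now axes [ 1.36 -0.43 -0.15] target axes [ 1.36 -0.41 -0.14] turn -0.51
```

View pics/c5side.png

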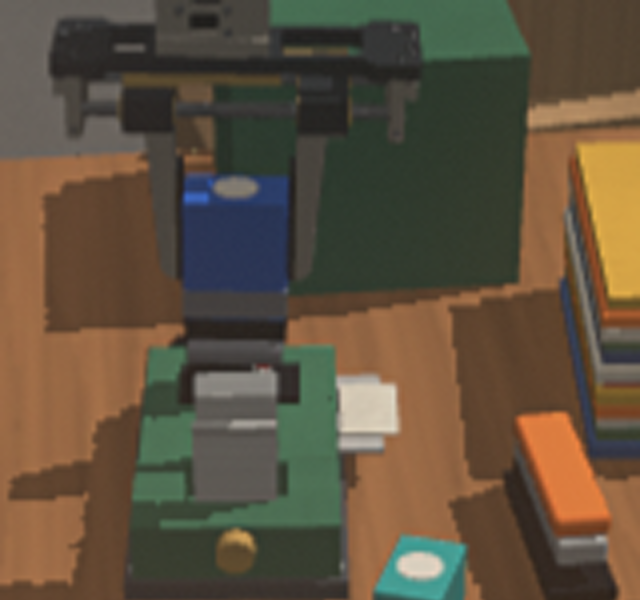

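View pics/c5top.png

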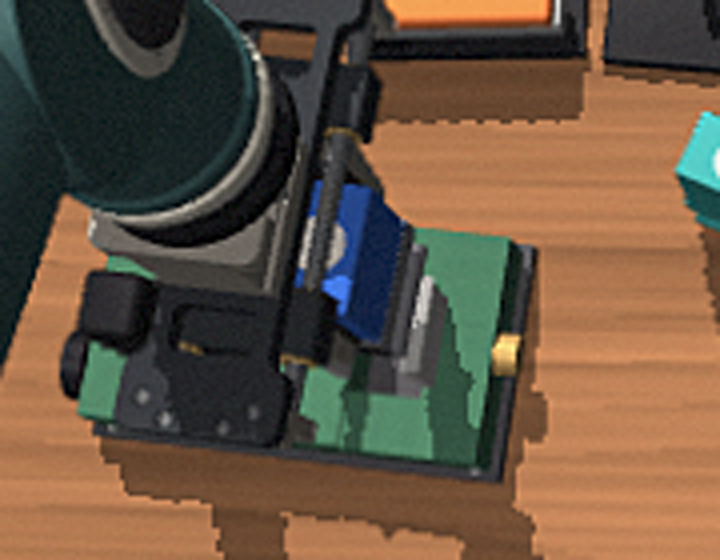

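```bash
python3 - <<'E'
from f2 import *
S=shot('side');T=shot('top')
d=np.load('p.npz')['d']
td=lambda x,y:(100+x/4.5-.4,180+y/4.5-.4); sd=lambda x,y:(270+x/4.5-.4,120+y/4.5-.4)
def loc(P):
    c,s=np.cos(d[2]),np.sin(d[2]);v=P[:2]-d[:2];return np.round(np.array([c*v[0]+s*v[1],-s*v[0]+c*v[1]])*1000,1)
for n,p in {'L outer':[(352,250),(335,360)],'L ridge':[(378,256),(362,363)],'R outer':[(488,266),(472,376)],'R inner':[(466,264),(450,374)]}.items():
    print(n,[loc(atz(T,td(*q),.1)).tolist() for q in p])
for n,p in {'side -y cheek outer top L/R':[(172,302),(267,302)],'side inner ridge':[(172,293),(267,293)], '+y top':[(175,240),(267,240)]}.items():
    print(n,[loc(atz(S,sd(*q),.1)).tolist() for q in p])
E
python3 - <<'E'
import cv2
s=cv2.imread('pics/side0.png');t=cv2.imread('pics/top0.png')
cv2.imwrite('pics/z1.png',cv2.resize(t[228:272,170:220],None,fx=12,fy=12,interpolation=cv2.INTER_CUBIC))
cv2.imwrite('pics/z2.png',cv2.resize(s[165:215,295:345],None,fx=12,fy=12,interpolation=cv2.INTER_CUBIC))
E
```

```text
L outer [[24.9, -23.1], [-24.4, -24.2]]
L ridge [[23.5, -35.1], [-24.3, -36.3]]
R outer [[24.2, -84.5], [-24.7, -85.3]]
R inner [[24.1, -74.7], [-24.9, -75.6]]
side -y cheek outer top L/R [[-22.7, -83.8], [24.8, -84.9]]
side inner ridge [[-22.9, -75.0], [24.7, -76.1]]
+y top [[-23.0, -20.9], [24.7, -22.1]]
```

View pics/z1.png

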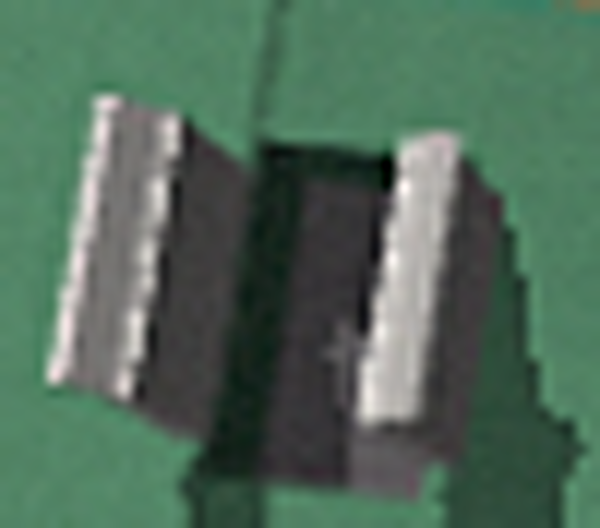

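View pics/z2.png

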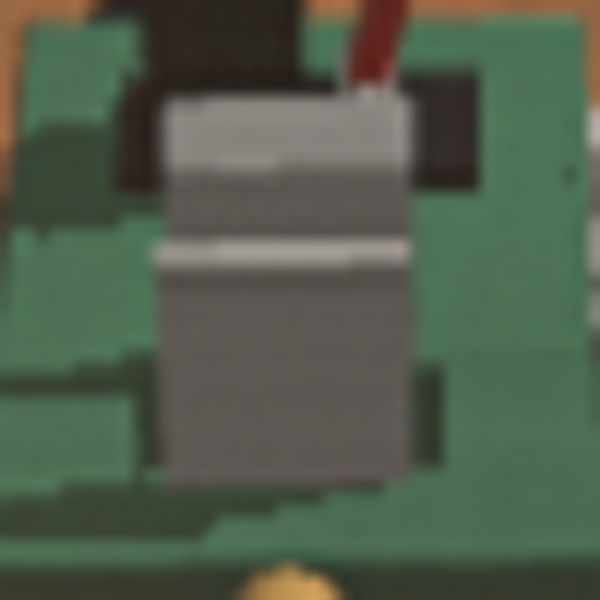

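Request:
send_rows --pt "255 0.8 -0.1 0.3 -0.5" --pt "255 0.7 -0.1 1 0" --pt "255 0 0 1 0" --pt "255 0 0 0.8 0" --pt "255 0 0 0 0"

```text
time_s: 20.45
eef_pos: [0.5382, 0.2128, 0.1553]
orientation: [0.744, 0.668, -0.015, -0.003]
wrist_force: [-0.1, -0.7, -3.5]
gripper_width: 0.0559
```

```bash
python3 rel.py .5378 .2267 .157 -5.2
python3 - <<'E'
from h import *
c=shot('side','side6.png'); cv2.imwrite('pics/c6side.png',cv2.resize(c['frame'][110:230,270:390,::-1],None,fx=5,fy=5,interpolation=cv2.INTER_CUBIC)[:600])
c=shot('top','top6.png'); cv2.imwrite('pics/c6top.png',cv2.resize(c['frame'][190:290,110:260,::-1],None,fx=5,fy=5,interpolation=cv2.INTER_CUBIC))
E
```

```text
t 20.45 pos [0.5382 0.2128 0.1553] yaw -6.24 tilt 1.74 tz [-0.0263 -0.0151 -0.9995] q [-0.92  0.48  0.63  1.84 -0.34  0.96 -0.24] w 0.0559 F [-0.1 -0.7 -3.5]
now axes [ 1.38 -0.2  -0.19] target axes [ 1.38 -0.17 -0.17] turn -1.04
```

View pics/c6side.png

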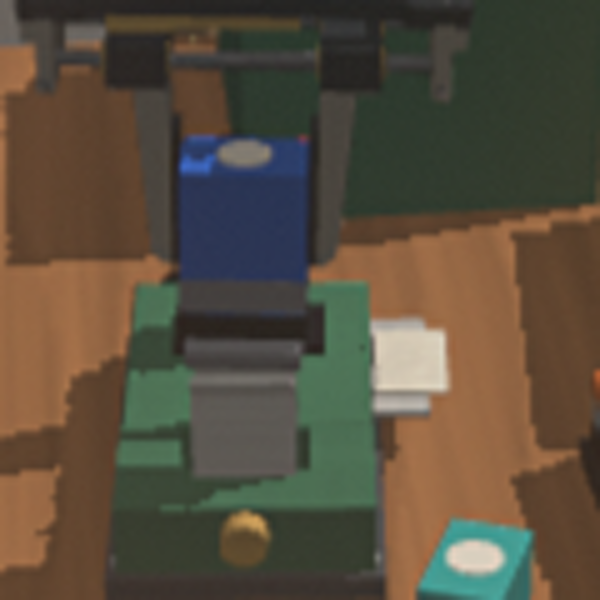

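View pics/c6top.png

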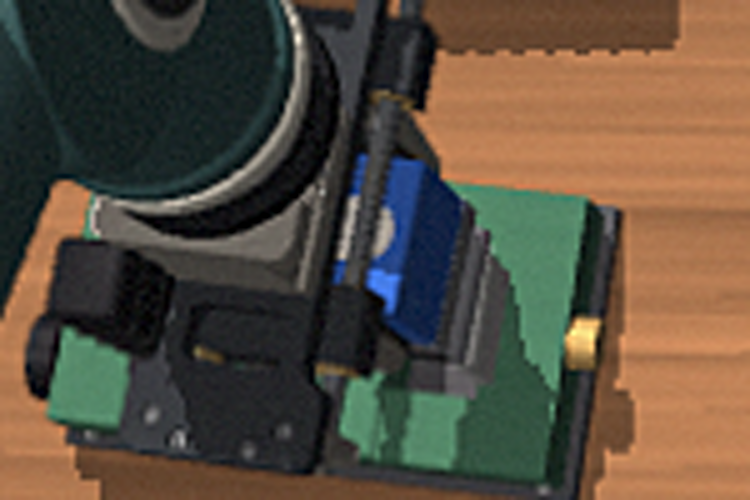

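Request:
send_rows --pt "255 0.5 -0.1 -0.2 -1" --pt "255 0.5 -0.1 0 0" --pt "255 0.4 0 0 0" --pt "255 0 0 0 0"

```text
time_s: 20.95
eef_pos: [0.5393, 0.2288, 0.1596]
orientation: [0.738, 0.675, -0.013, -0.003]
wrist_force: [0.3, -0.3, -2.1]
gripper_width: 0.056
```

```bash
python3 rel.py .5378 .2267 .157 -5.2
```

```text
t 20.95 pos [0.5393 0.2288 0.1596] yaw -5.16 tilt 1.49 tz [-0.0226 -0.0128 -0.9997] q [-0.93  0.49  0.63  1.83 -0.33  0.97 -0.25] w 0.056 F [ 0.3 -0.3 -2.1]
now axes [-0.21 -0.13  0.27] target axes [-0.22 -0.13  0.26] turn 0.04
```

Request:
send_rows --pt "255 -0.2 -0.15 0.2 0" --pt "255 0 0 0 0"

```text
time_s: 21.15
eef_pos: [0.5375, 0.227, 0.1577]
orientation: [0.738, 0.675, -0.013, -0.003]
wrist_force: [0.4, -0.2, -2.0]
gripper_width: 0.0557
```

```bash
python3 rel.py .5376 .2267 .157 -5.2
cat > ov.py <<'E'
import sys
from f2 import *
from rel import st
# predicted cart box (bottom 50.7mm under TCP) & well outlines over both views
tag=sys.argv[1]
s,m,yaw=st(); d=np.load('p.npz')['d']
p=s['eef_pos']; dn=m[:,2]; a=m[:,1]; b=m[:,0]
def cart(h): return [p+dn*(.0507-h)+a*x*.028+b*y*.018 for x,y in((-1,-1),(1,-1),(1,1),(-1,1))]
for n,box in(('side',(110,230,270,390)),('top',(190,290,110,260))):
    c=shot(n,n+tag+'.png'); k=5
    im=cv2.resize(c['frame'][box[0]:box[1],box[2]:box[3],::-1],None,fx=k,fy=k,interpolation=cv2.INTER_CUBIC)
    def poly(P,col): cv2.polylines(im,[((proj(c,np.array(P))-[box[2],box[0]]+.5)*k).round().astype(int)],True,col,1)
    poly(cart(0),(0,255,255));poly(cart(.1),(0,255,255));poly(cart(.03),(0,200,255))
    poly(W(d,[(x+.0005,y-.054,.1) for x,y in((-.0245,-.0307),(.0245,-.0307),(.0245,.0307),(-.0245,.0307))]),(255,0,255))
    cv2.imwrite(f'pics/ov{tag}{n}.png',im)
E
python3 ov.py 7
```

```text
t 21.15 pos [0.5375 0.227  0.1577] yaw -5.12 tilt 1.48 tz [-0.0223 -0.0129 -0.9997] q [-0.93  0.48  0.62  1.83 -0.33  0.96 -0.25] w 0.0557 F [ 0.4 -0.2 -2. ]
now axes [-0.03  0.02  0.07] target axes [-0.03  0.02  0.07] turn 0.08
```

View pics/ov7side.png

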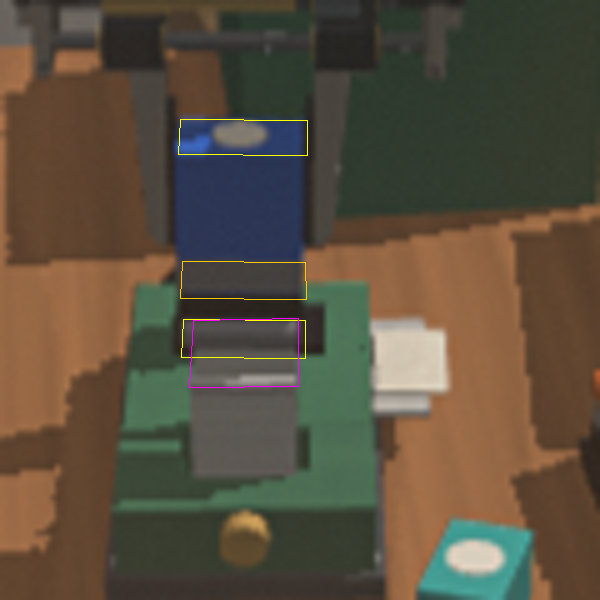

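View pics/ov7top.png

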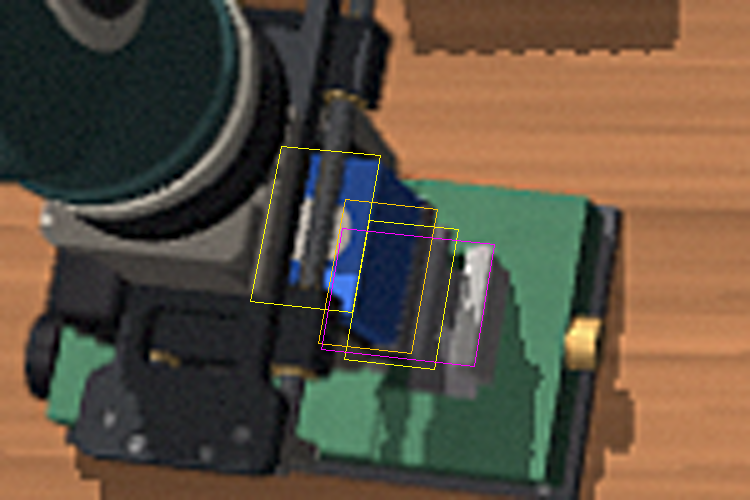

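```bash
python3 rel.py .5378 .2269 .117 -5.2
```

```text
t 21.25 pos [0.5378 0.2272 0.1579] yaw -5.13 tilt 1.44 tz [-0.0217 -0.0125 -0.9997] q [-0.93  0.48  0.62  1.83 -0.33  0.96 -0.25] w 0.0558 F [-0.2  0.3 -2.7]
now axes [0.03 0.08 4.09] target axes [-0.03 -0.    4.09] turn 0.07
```

Request:
send_rows --pt "255 0 0.02 0.5 0" --pt "255 0.01 0.02 0.7 0" --pt "255 0.01 0.02 0.7 0" --pt "255 0.01 0.02 0.7 0" --pt "255 0 0 0 0"

```text
time_s: 21.75
eef_pos: [0.5378, 0.2266, 0.1291]
orientation: [0.738, 0.675, -0.013, -0.003]
wrist_force: [0.5, -0.4, -2.9]
gripper_width: 0.0559
```

```bash
python3 rel.py .5378 .2269 .100 -5.2
```

```text
t 21.75 pos [0.5378 0.2266 0.1291] yaw -5.17 tilt 1.49 tz [-0.0225 -0.013  -0.9997] q [-0.91  0.52  0.6   1.85 -0.36  0.91 -0.23] w 0.0559 F [ 0.5 -0.4 -2.9]
now axes [0.07 0.06 2.91] target axes [ 0.03 -0.    2.91] turn 0.03
```

Request:
send_rows --pt "255 0.02 0.02 0.6 0" --pt "255 0.01 0.02 0.7 0" --pt "255 0.01 0.02 0.7 0" --pt "255 0 0 0.4 0" --pt "255 0 0 0 0"

```text
time_s: 22.25
eef_pos: [0.5379, 0.2265, 0.1025]
orientation: [0.738, 0.675, -0.013, -0.003]
wrist_force: [0.5, -0.7, -1.8]
gripper_width: 0.0561
```

```bash
python3 rel.py .5378 .2269 .0627 -5.2; python3 ov.py 8
```

```text
t 22.25 pos [0.5379 0.2265 0.1025] yaw -5.17 tilt 1.53 tz [-0.023  -0.0136 -0.9996] q [-0.9   0.56  0.58  1.87 -0.39  0.86 -0.21] w 0.0561 F [ 0.5 -0.7 -1.8]
now axes [0.1  0.08 3.98] target axes [ 0.04 -0.01  3.98] turn 0.03
```

View pics/ov8side.png

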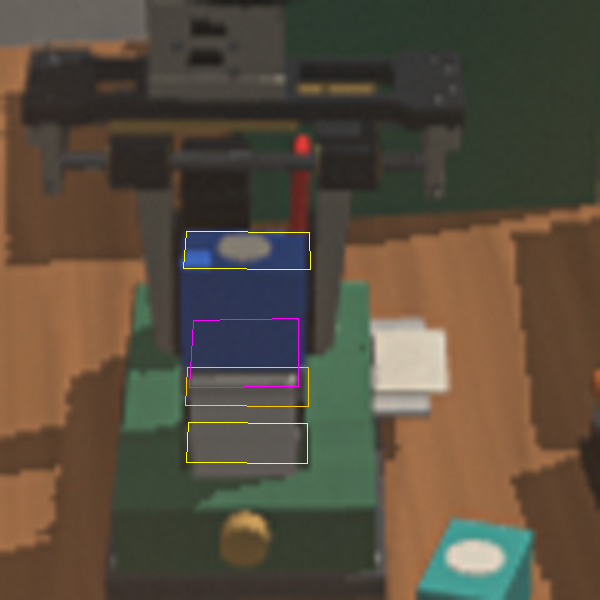

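Request:
send_rows --pt "255 0.01 0.02 0.4 0" --pt "255 0.01 0.01 0.4 0" --pt "255 0.01 0.01 0.4 0" --pt "255 0 0.01 0.3 0"

```text
time_s: 22.75
eef_pos: [0.5393, 0.2272, 0.0881]
orientation: [0.738, 0.675, -0.011, -0.002]
wrist_force: [-0.8, -0.4, -1.3]
gripper_width: 0.0561
```

```bash
python3 rel.py .5378 .2269 .0627 -5.2
```

```text
t 22.75 pos [0.5393 0.2272 0.0881] yaw -5.16 tilt 1.33 tz [-0.0201 -0.0117 -0.9997] q [-0.89  0.58  0.57  1.87 -0.41  0.83 -0.19] w 0.0561 F [-0.8 -0.4 -1.3]
now axes [-0.01 -0.1   2.55] target axes [-0.04 -0.15  2.54] turn 0.04
```

Request:
send_rows --pt "255 0 -0.1 0.4 0" --pt "255 0 0 0.4 0" --pt "255 0 0 0.4 0" --grip_force 50

```text
time_s: 23.05
eef_pos: [0.5398, 0.2281, 0.0778]
orientation: [0.738, 0.675, -0.009, -0.002]
wrist_force: [-1.3, -1.5, 5.3]
gripper_width: 0.056
```

```bash
python3 rel.py .5378 .2269 .0627 -5.2
```

```text
t 23.05 pos [0.5398 0.2281 0.0778] yaw -5.09 tilt 1.1 tz [-0.017  -0.009  -0.9998] q [-0.88  0.59  0.56  1.88 -0.42  0.81 -0.18] w 0.056 F [-1.3 -1.5  5.3]
now axes [-0.12 -0.17  1.51] target axes [-0.14 -0.19  1.51] turn 0.11
```

Request:
send_rows --pt "255 -0.05 -0.1 0.5 0" --pt "255 0 -0.05 0.5 0" --pt "255 0 0 0.5 0"

```text
time_s: 23.35
eef_pos: [0.5393, 0.2279, 0.0634]
orientation: [0.738, 0.675, -0.008, -0.002]
wrist_force: [0.2, 0.5, -1.7]
gripper_width: 0.0558
```

```bash
python3 rel.py .5378 .2269 .0627 -5.2
```

```text
t 23.35 pos [0.5393 0.2279 0.0634] yaw -5.08 tilt 0.91 tz [-0.0142 -0.0074 -0.9999] q [-0.87  0.61  0.55  1.89 -0.44  0.78 -0.17] w 0.0558 F [ 0.2  0.5 -1.7]
now axes [-0.11 -0.14  0.07] target axes [-0.11 -0.14  0.07] turn 0.12
```

Clicked past apparently (TCP 0.0634 vs expected 0.0627 home). Press until the floor resists.

Request:
send_rows --pt "255 0 0 0.2 0" --pt "255 0 0 0.2 0" --pt "255 0 0 0.2 0"

```text
time_s: 23.65
eef_pos: [0.5395, 0.2279, 0.0628]
orientation: [0.738, 0.675, -0.008, -0.004]
wrist_force: [-6.4, -2.0, 20.3]
gripper_width: 0.056
```

```bash
python3 rel.py .5378 .2269 .0627 -5.2;python3 ov.py 9
```

```text
t 23.65 pos [0.5395 0.2279 0.0628] yaw -5.11 tilt 1.02 tz [-0.0173 -0.0039 -0.9998] q [-0.86  0.61  0.54  1.88 -0.44  0.78 -0.17] w 0.056 F [-6.4 -2.  20.3]
now axes [-0.11 -0.16  0.02] target axes [-0.11 -0.16  0.01] turn 0.09
```

View pics/ov9side.png

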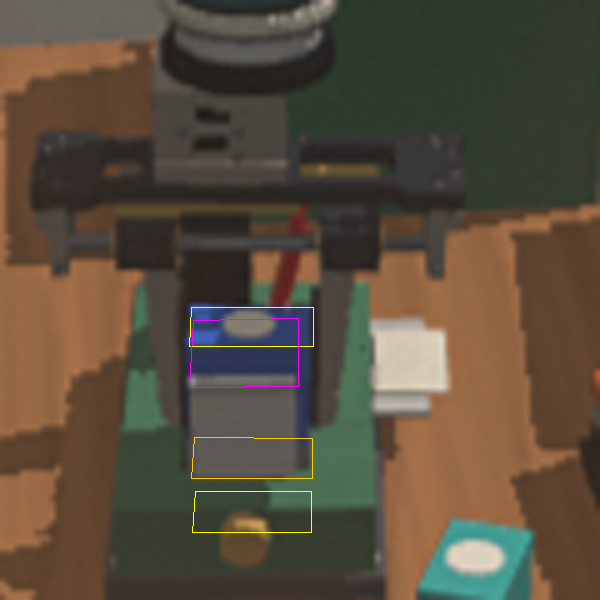

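View pics/ov9top.png

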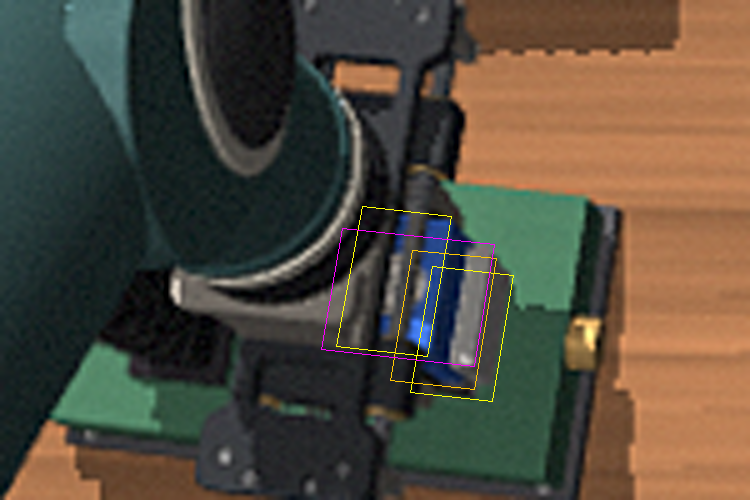

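Request:
send_rows --pt "180 0 0 0 0" --pt "100 0 0 0 0" --pt "0 0 0 0 0" --pt "0 0 0 0 0" --pt "0 0 0 0 0" --pt "0 0 0 0 0" --pt "0 0 0 0 0"

```text
time_s: 24.45
eef_pos: [0.5387, 0.2273, 0.0613]
orientation: [0.738, 0.675, -0.009, -0.004]
wrist_force: [0.1, 0.2, 0.8]
gripper_width: 0.0916
```

Request:
send_rows --pt "0 0 0 -0.5 0" --pt "0 0 0 -1.5 0" --pt "0 0 0 -2 0" --pt "0 0 0 -2.5 0" --pt "0 0 0 -2.5 0" --pt "0 0 0 -3 0" --pt "0 0 0 -3 0" --pt "0 0 0 -2 0" --pt "0 0 0 0 0"

```text
time_s: 25.35
eef_pos: [0.5431, 0.2271, 0.2462]
orientation: [0.739, 0.674, -0.006, -0.004]
wrist_force: [0.7, 0.2, 0.2]
gripper_width: 0.0921
```

```bash
python3 rel.py .5378 .2269 .2 -5.2;python3 ov.py a
```

```text
t 25.35 pos [0.5431 0.2271 0.2462] yaw -5.28 tilt 0.86 tz [-0.0147 -0.003  -0.9999] q [-0.97  0.38  0.67  1.75 -0.26  1.12 -0.3 ] w 0.0921 F [0.7 0.2 0.2]
now axes [-0.05 -0.46  4.63] target axes [-0.07 -0.53  4.62] turn -0.08
```

View pics/ovaside.png

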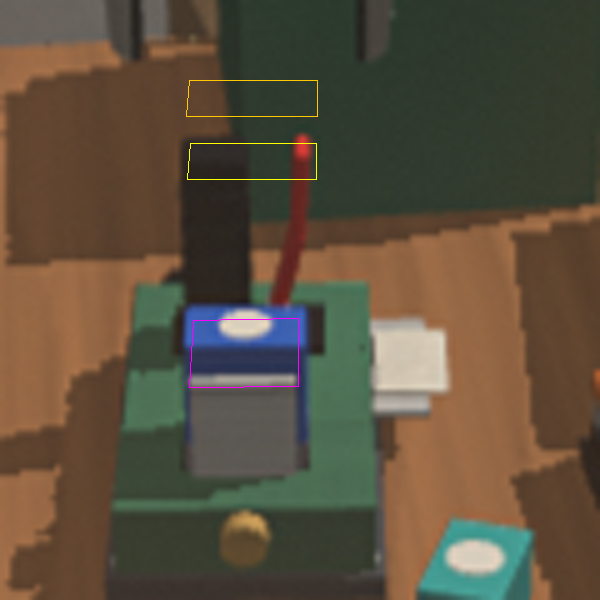

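View pics/ovatop.png

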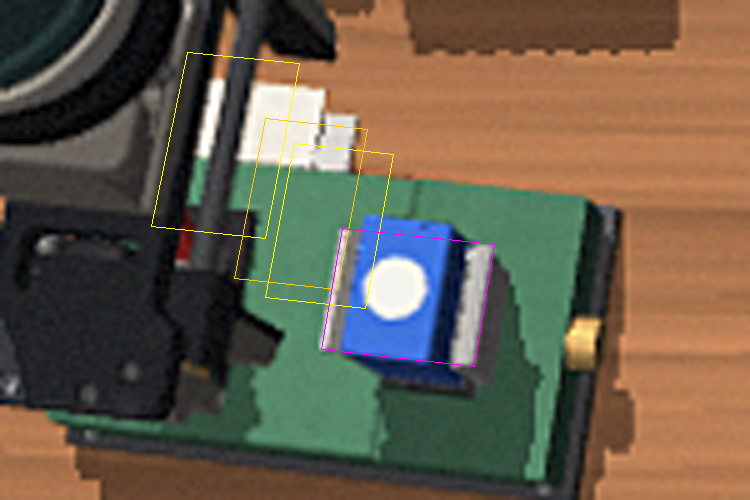

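Run:
```python
from f2 import *
S=shot('side','sideb.png');T=shot('top','topb.png'); d=np.load('p.npz')['d']
o1,d1=ray(S,(270+245/5-.4,110+324/5-.4)); o2,d2=ray(T,(110+397/5-.4,190+289/5-.4))
A=np.c_[d1,-d2]; t=np.linalg.lstsq(A,o2-o1,rcond=None)[0]; P=o1+t[0]*d1; Q=o2+t[1]*d2; print('disc',P,Q, 'expect z .112')
uv=np.array([(187,307),(306,307),(308,347),(185,347)])/5+[270,110]-.4
from scipy.optimize import least_squares
def f(p): return (proj(S,W(p[:3],[(x*.028,y*.018,p[3]) for x,y in((-1,1),(1,1),(1,-1),(-1,-1))]))-uv).ravel()
r=least_squares(f,[.537,.226,-.09,.112],x_scale=[.01,.01,.1,.01]);print(r.x,r.fun.round(1))
r=least_squares(lambda q:f([*q,.112]),[.537,.226,-.09]);print(r.x,r.fun.round(1))
im=cv2.resize(S['frame'][120:190,290:350,::-1],None,fx=9,fy=9,interpolation=cv2.INTER_CUBIC)
for lx,col in((-.007,(0,255,255)),(-.012,(255,255,0))):
    for z in(.15,.10):
        P=W(d,[(lx+x*.016,.052+y*.015,z) for x,y in((-1,-1),(1,-1),(1,1),(-1,1))])
        cv2.polylines(im,[((proj(S,P)-[290,120]+.5)*9).round().astype(int)],True,col,1)
for lx in (.037,):
    for z in(.122,):
        P=W(d,[(lx-.005,.052+y*.011,z) for y in(-1,1)]); cv2.polylines(im,[((proj(S,P)-[290,120]+.5)*9).round().astype(int)],True,(255,255,255),1)
cv2.imwrite('pics/gs.png',im[:600])
im=cv2.resize(cv2.imread('pics/top0.png')[210:290,105:185],None,fx=7,fy=7,interpolation=cv2.INTER_CUBIC)
for lx,col in((-.007,(0,255,255)),(-.012,(255,255,0))):
    for z in(.15,.10):
        P=W(d,[(lx+x*.016,.052+y*.015,z) for x,y in((-1,-1),(1,-1),(1,1),(-1,1))])
        cv2.polylines(im,[((proj(T,P)-[105,210]+.5)*7).round().astype(int)],True,col,1)
cv2.imwrite('pics/gt.png',im)
```

```text
disc [0.53744001 0.22581986 0.1144801 ] [0.53640815 0.22575343 0.11424829] expect z .112
[ 0.53914315  0.24267795 -0.08978484  0.10345338] [ 0.   0.3  0.2 -0.  -0.1 -0.3 -0.1  0. ]
[ 0.53819391  0.22759811 -0.09001976] [-0.1  0.2  0.4 -0.1  0.  -0.2 -0.2  0.1]
```

View pics/gs.png

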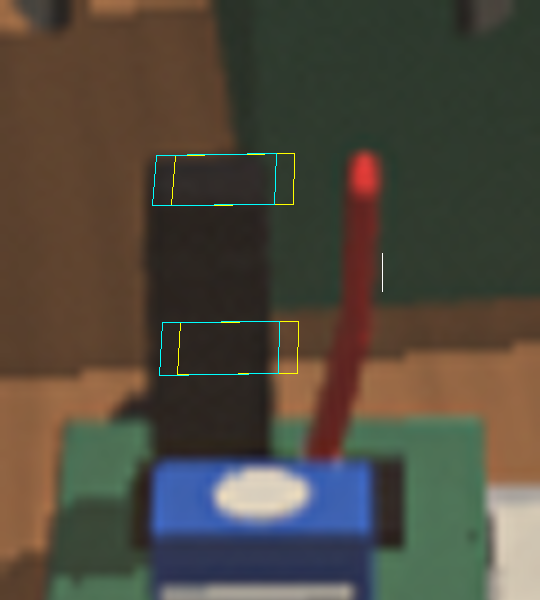

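View pics/gt.png

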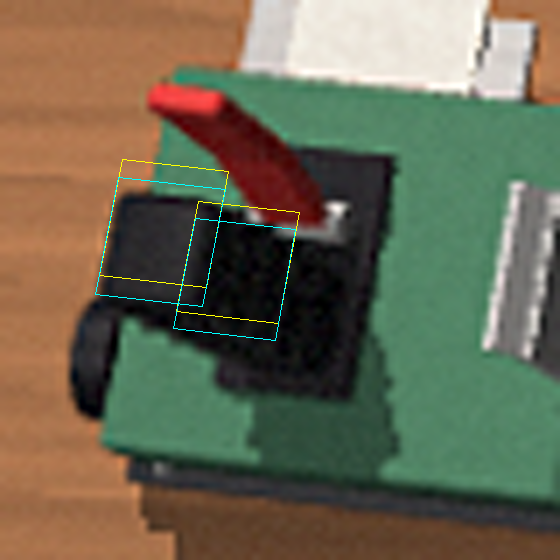

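```bash
python3 rel.py .547 .333 .19 -5.2
```

```text
t 25.55 pos [0.5406 0.2265 0.2412] yaw -5.26 tilt 1.32 tz [-0.0218 -0.0073 -0.9997] q [-0.97  0.39  0.67  1.75 -0.27  1.12 -0.3 ] w 0.0915 F [ 0.2  0.2 -0.1]
now axes [10.71 -0.23  5.03] target axes [10.66 -0.32  5.12] turn -0.06
```

Request:
send_rows --pt "0 1.5 0 0 0" --pt "0 1.5 -0.05 0 0" --pt "0 1.5 -0.05 0 0" --pt "0 1.5 -0.05 0.3 0" --pt "0 1.5 -0.05 0.5 0" --pt "0 1.5 -0.05 0.5 0" --pt "0 1 0 0.5 0" --pt "0 0 0 0 0"

```text
time_s: 26.35
eef_pos: [0.544, 0.3375, 0.2146]
orientation: [0.737, 0.675, -0.015, -0.005]
wrist_force: [0.3, 0.3, 0.5]
gripper_width: 0.0924
```

```bash
python3 rel.py .547 .333 .19 -5.2
```

```text
t 26.35 pos [0.544  0.3375 0.2146] yaw -5.02 tilt 1.81 tz [-0.029  -0.0122 -0.9995] q [-1.04  0.52  0.62  1.63 -0.33  1.13 -0.42] w 0.0924 F [0.3 0.3 0.5]
now axes [-0.39  0.41  2.46] target axes [-0.42  0.34  2.46] turn 0.18
```

Request:
send_rows --pt "0 -0.4 0.4 0.5 0" --pt "0 0 0.05 1 0" --pt "0 0 0.05 1 0" --pt "0 0 0 0 0"

```text
time_s: 26.75
eef_pos: [0.5487, 0.3297, 0.1873]
orientation: [0.738, 0.674, -0.015, -0.005]
wrist_force: [0.1, 0.5, -0.6]
gripper_width: 0.0922
```

```bash
python3 rel.py .547 .333 .103 -5.2
python3 - <<'E'
from h import *
c=shot('side','sidec.png'); cv2.imwrite('pics/cc.png',cv2.resize(c['frame'][70:190,260:380,::-1],None,fx=5,fy=5,interpolation=cv2.INTER_CUBIC))
c=shot('top','topc.png'); cv2.imwrite('pics/cct.png',cv2.resize(c['frame'][180:300,60:210,::-1],None,fx=5,fy=5,interpolation=cv2.INTER_CUBIC))
E
```

```text
t 26.75 pos [0.5487 0.3297 0.1873] yaw -5.21 tilt 1.85 tz [-0.0292 -0.0137 -0.9995] q [-1.02  0.55  0.61  1.66 -0.34  1.08 -0.4 ] w 0.0922 F [ 0.1  0.5 -0.6]
now axes [0.45 0.03 8.43] target axes [ 0.31 -0.2   8.43] turn -0.01
```

View pics/cc.png

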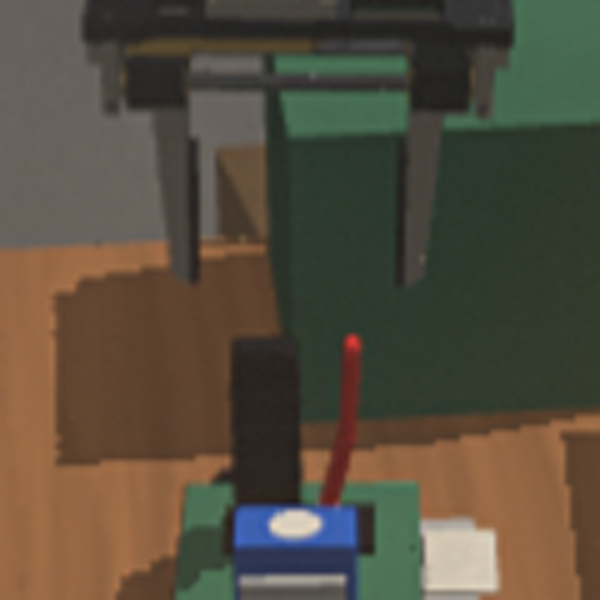

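View pics/cct.png

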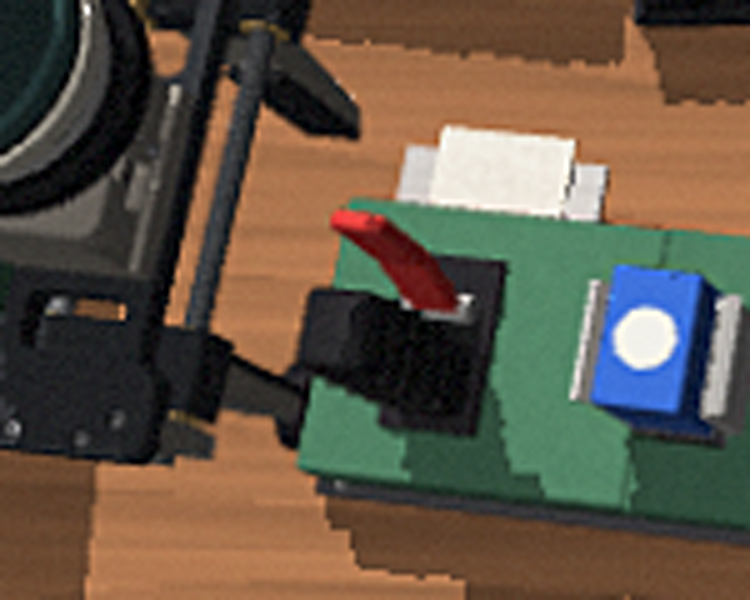

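Request:
send_rows --pt "0 0.2 0 0.7 0" --pt "0 0.1 0 1 0" --pt "0 0.05 0 1 0" --pt "0 0.05 0 1 0" --pt "0 0.03 0.02 1 0" --pt "0 0.03 0.02 1 0" --pt "0 0 0 0.8 0" --pt "0 0 0 0.3 0" --pt "0 0 0 0 0"

```text
time_s: 27.75
eef_pos: [0.5481, 0.3343, 0.1144]
orientation: [0.738, 0.674, -0.014, -0.005]
wrist_force: [0.8, 0.0, 0.5]
gripper_width: 0.0921
```

```bash
python3 rel.py .547 .333 .103 -5.2
python3 - <<'E'
from h import *
c=shot('side','sided.png'); cv2.imwrite('pics/cd.png',cv2.resize(c['frame'][70:190,260:380,::-1],None,fx=5,fy=5,interpolation=cv2.INTER_CUBIC))
E
```

```text
t 27.75 pos [0.5481 0.3343 0.1144] yaw -5.19 tilt 1.75 tz [-0.0279 -0.0124 -0.9995] q [-1.    0.63  0.57  1.7  -0.4   0.96 -0.36] w 0.0921 F [0.8 0.  0.5]
now axes [-0.13 -0.06  1.14] target axes [-0.14 -0.09  1.14] turn 0.01
```

View pics/cd.png

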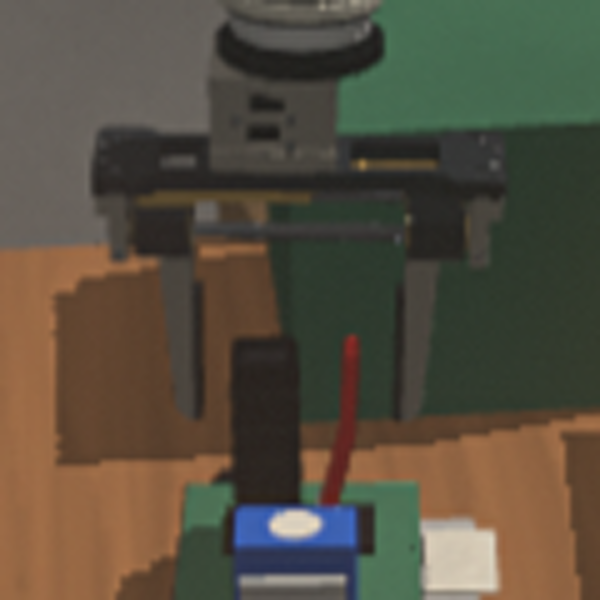

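Request:
send_rows --pt "0 0 -0.05 0.7 0" --pt "0 0 0 0.4 0" --pt "44 0 0 0 0" --pt "44 0 0 0 0" --pt "44 0 0 0 0" --grip_force 25

```text
time_s: 28.3
eef_pos: [0.5482, 0.3347, 0.104]
orientation: [0.738, 0.674, -0.013, -0.005]
wrist_force: [0.2, 0.6, 0.0]
gripper_width: 0.0761
```

```bash
python3 rel.py .5395 .333 .103 -5.2
```

```text
t 28.3 pos [0.5482 0.3347 0.104 ] yaw -5.19 tilt 1.59 tz [-0.0257 -0.0107 -0.9996] q [-0.99  0.64  0.56  1.71 -0.41  0.94 -0.36] w 0.0761 F [0.2 0.6 0. ]
now axes [-0.25 -0.84  0.13] target axes [-0.25 -0.85  0.1 ] turn 0.01
```

Request:
send_rows --pt "44 -0.1 -0.45 0 0" --pt "44 -0.05 -0.45 0 0" --pt "44 0 0 0 0"

```text
time_s: 28.6
eef_pos: [0.5391, 0.3338, 0.1048]
orientation: [0.738, 0.674, -0.012, -0.004]
wrist_force: [0.7, -0.3, -0.8]
gripper_width: 0.0758
```

```bash
python3 rel.py .539 .333 .103 -5.2
python3 - <<'E'
from h import *
c=shot('side','sidee.png'); cv2.imwrite('pics/ce.png',cv2.resize(c['frame'][90:190,270:370,::-1],None,fx=6,fy=6,interpolation=cv2.INTER_CUBIC))
E
```

```text
t 28.6 pos [0.5391 0.3338 0.1048] yaw -5.21 tilt 1.5 tz [-0.024  -0.0103 -0.9997] q [-1.01  0.63  0.56  1.73 -0.41  0.93 -0.36] w 0.0758 F [ 0.7 -0.3 -0.8]
now axes [-0.08 -0.    0.18] target axes [-0.08 -0.01  0.18] turn -0.01
```

View pics/ce.png

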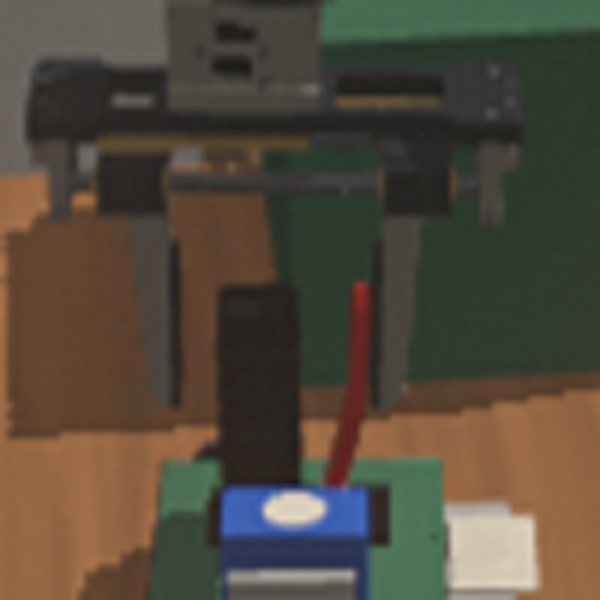

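Request:
send_rows --pt "255 0 0 0 0" --pt "255 0 0 0 0" --pt "255 0 0 0 0" --pt "255 0 0 0 0" --pt "255 0 0 0 0" --pt "255 0 0 0 0" --grip_force 30

```text
time_s: 29.25
eef_pos: [0.5397, 0.3338, 0.1057]
orientation: [0.738, 0.675, -0.012, -0.004]
wrist_force: [-1.9, -0.7, -0.2]
gripper_width: 0.0476
```

```bash
python3 rel.py .539 .333 .103 -5.2
python3 - <<'E'
from h import *
c=shot('side','sidef.png'); cv2.imwrite('pics/cf.png',cv2.resize(c['frame'][90:190,270:370,::-1],None,fx=6,fy=6,interpolation=cv2.INTER_CUBIC))
E
```

```text
t 29.25 pos [0.5397 0.3338 0.1057] yaw -5.13 tilt 1.41 tz [-0.0223 -0.0105 -0.9997] q [-1.01  0.63  0.56  1.73 -0.41  0.93 -0.36] w 0.0476 F [-1.9 -0.7 -0.2]
now axes [-0.08 -0.06  0.27] target axes [-0.08 -0.06  0.27] turn 0.07
```

View pics/cf.png

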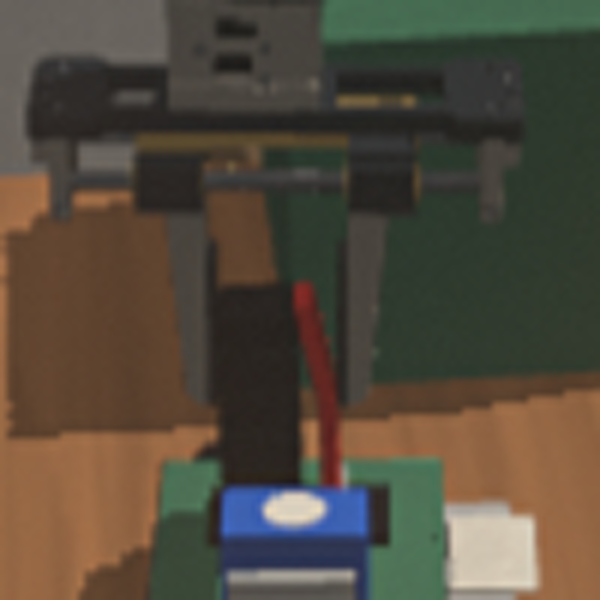

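Request:
send_rows --pt "255 0 0 0 0" --pt "255 0 0 0 0" --pt "255 0 0 0 0" --pt "255 0 0 0 0"

```text
time_s: 29.7
eef_pos: [0.5397, 0.3338, 0.1057]
orientation: [0.738, 0.675, -0.012, -0.004]
wrist_force: [-1.8, -0.7, -0.9]
gripper_width: 0.0477
```

Request:
send_rows --pt "255 0 0 0 0" --pt "44 0 0 0 0" --pt "0 0 0.0 0 0" --pt "0 0 0 0 0" --pt "0 0 0 0 0" --pt "0 0 0 0 0"

```text
time_s: 30.3
eef_pos: [0.5428, 0.3329, 0.1052]
orientation: [0.739, 0.674, -0.01, -0.002]
wrist_force: [0.2, 0.1, 0.5]
gripper_width: 0.0857
```

```bash
python3 rel.py .548 .334 .103 -5.2
python3 - <<'E'
from h import *
c=shot('side','sideg.png'); cv2.imwrite('pics/cg.png',cv2.resize(c['frame'][90:190,270:370,::-1],None,fx=6,fy=6,interpolation=cv2.INTER_CUBIC))
E
```

```text
t 30.3 pos [0.5428 0.3329 0.1052] yaw -5.32 tilt 1.21 tz [-0.0183 -0.0104 -0.9998] q [-1.    0.63  0.56  1.73 -0.41  0.92 -0.36] w 0.0857 F [0.2 0.1 0.5]
now axes [0.16 0.51 0.21] target axes [0.16 0.51 0.22] turn -0.12
```

View pics/cg.png

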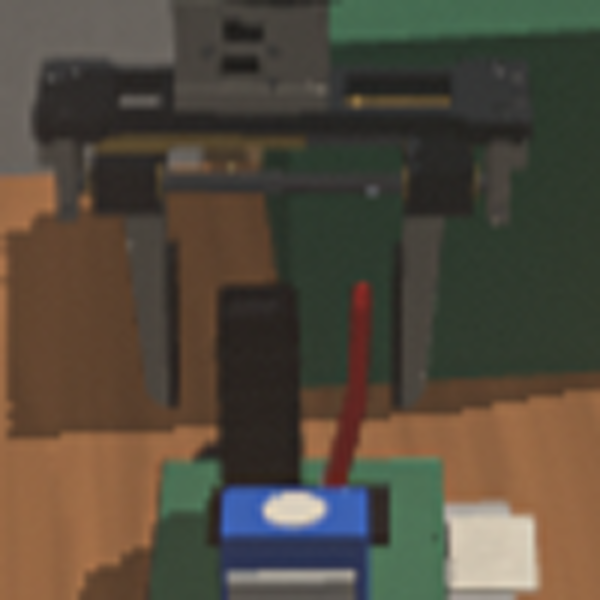

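Request:
send_rows --pt "0 0 0.2 -0.5 0" --pt "0 0 0 -1.5 0" --pt "0 0 0 -2 0" --pt "0 0 0 -2.5 0" --pt "0 0 0 -2.5 0" --pt "0 0 0 -2.5 0" --pt "0 0 0 -2.5 0" --pt "0 0 0 -1 0" --pt "0 -1 0 0 0" --pt "0 0 0 0 0"

```text
time_s: 31.35
eef_pos: [0.5463, 0.3236, 0.2691]
orientation: [0.739, 0.674, -0.009, -0.003]
wrist_force: [0.2, -0.5, 0.2]
gripper_width: 0.0919
```

Request:
send_rows --pt "0 0 -2 0 0" --pt "0 0 -3 0 0" --pt "0 0 -3 0 0" --pt "0 0 -3 0 0" --pt "0 0 -1 0 0" --pt "0 0 0 0 0" --pt "0 0 0 0 0"

```text
time_s: 32.05
eef_pos: [0.4205, 0.3301, 0.2633]
orientation: [0.74, 0.672, -0.015, -0.002]
wrist_force: [-0.5, -0.6, -0.0]
gripper_width: 0.0916
```

```bash
python3 rel.py
python3 - <<'E'
from f2 import *
S=shot('side','sideh.png');T=shot('top','toph.png')
d=np.load('p.npz')['d']
a=cv2.resize(T['frame'][190:290,110:260,::-1],None,fx=5,fy=5,interpolation=cv2.INTER_CUBIC);cv2.imwrite('pics/h_t.png',a)
E
```

```text
t 32.05 pos [0.4205 0.3301 0.2633] yaw -5.56 tilt 1.79 tz [-0.026  -0.0174 -0.9995] q [-1.27  0.26  0.65  1.84 -0.18  1.13 -0.65] w 0.0916 F [-0.5 -0.6 -0. ]
```

View pics/sideh.png

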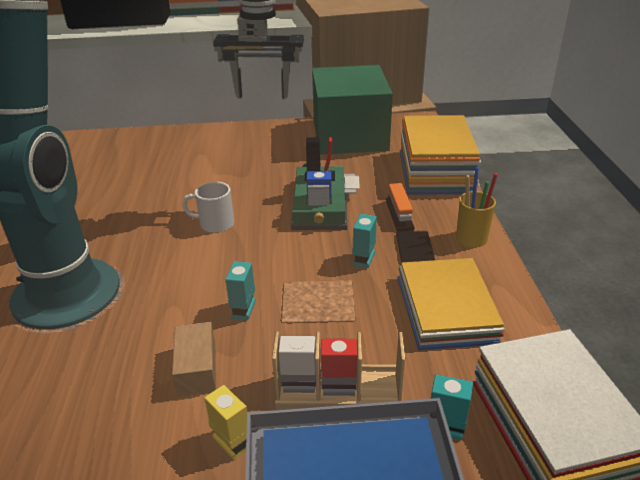

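View pics/toph.png

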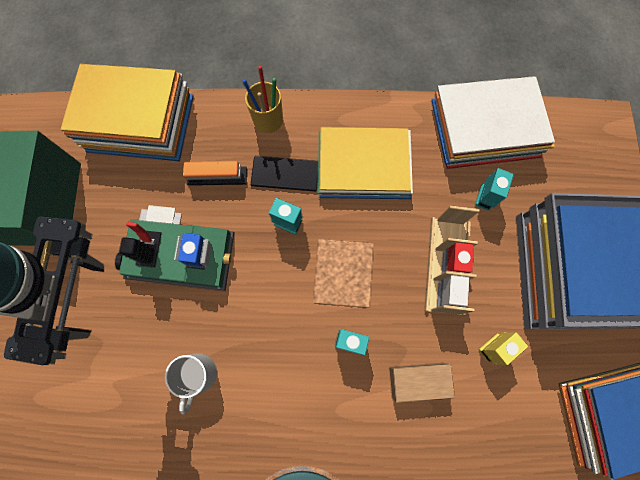

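View pics/h_t.png

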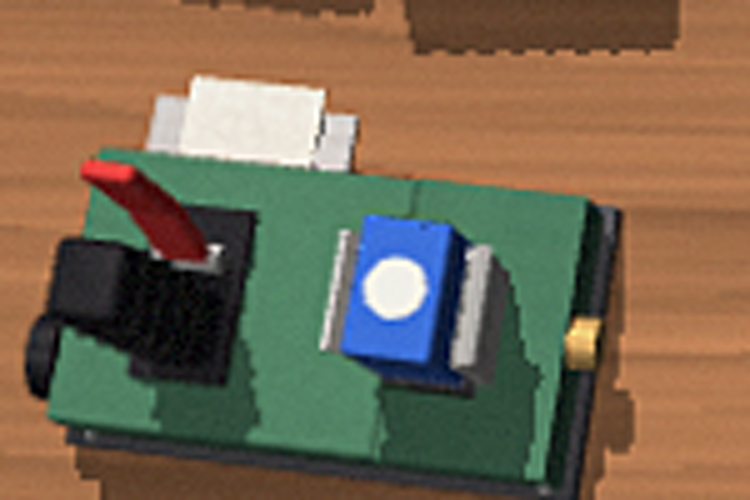

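The scene looks right: the blue cartridge is seated, the trigger is back at rest, and the red and white cartridges and the other things are where they were. Handing in.

```bash
python3 -c "
from cell import job; print(job.finish_job())"
```

```text
the job is handed in; nothing more can be done
None
```

The blue cartridge is loaded in the green labeller, the trigger was squeezed and has sprung back, and the job is handed in. The clock stood at about 32 s of the 70 s allowed.

**What I did**
- **Rack to pad:** I took the cartridge out of the rack by its ±y faces, stood it on the cork pad and let go.
- **Into the well:** I took it again by its ±x faces and pushed it down. The upward force rose to about 5 N at the ball, then fell away as it passed.
- **Seating:** It then met the floor at about 20 N, with the tool at 62.8 mm. I had expected 62.7 mm for fully home.
- **Trigger:** I pinched the grip and trigger with 30 N. The opening held steady at about 47.7 mm for roughly half a second before I opened the fingers.

**Last checks**
- The final pictures show the cartridge upright in the well and the trigger back at rest. The red and white cartridges and everything else look unmoved.
- From the picture, the trigger moved about 0.25 rad. I could not read the trigger or ball joints directly.

**Disagreements**
- Camera triangulation put the cartridge's top at about 114 mm, against 112 mm for home. That is close to the 2 mm calibration error, and the force and tool height agree with it being home.
- A side-camera-only fit that also solved for height gave 103 mm. I set it aside because one view determines height poorly.
- The gripper drifted up to about 2° out of vertical during the work. It did not hinder the insertion.

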